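# Empty a housing and hold the earth probes on it

## Task

Tip the four loose green terminal plugs out of the aluminium housing into the blue bin, then stand the empty housing upright in the nest of the test box, down between the corner locators with its flat end facing the probe pins, and let go of it. Then pull the probe slide by its steel bar towards the housing until the red pointers stand in the green bands, so that the pins press on the housing, and keep holding it there against its springs: finish while holding. Leave the pen, the screwdriver and the meter where they lie.

Things in the scene. Friction and masses are not known exactly. Their poses are not given: they have to be found in the camera images.
- housing: Open aluminium shell, 110 (x) x 60 (y) x 45 mm high (z), about 0.3 kg, 5 mm floor, flat upright sides. Origin: centre of underside. Its -x end is raked: a 45 deg ramp inside, from the floor at x = -12 mm up to the rim; pieces slide off over it from about 75 deg of tip, all by 95 deg. Its +x end is upright, with a brass pad; it points away from the robot within 30 deg at the start.
- flat_end (a point): Centre of the brass earth pad on the housing's flat +x end, 55 mm from the housing's origin and 22 mm above its underside.
- plug1: One of four loose green pluggable terminal blocks, 18 x 16 x 13 mm, 14 g, lying in the housing at the start. Origin: centre of its underside.
- plug2: One of four loose green pluggable terminal blocks, 18 x 16 x 13 mm, 14 g, lying in the housing at the start. Origin: centre of its underside.
- plug3: One of four loose green pluggable terminal blocks, 18 x 16 x 13 mm, 14 g, lying in the housing at the start. Origin: centre of its underside.
- plug4: One of four loose green pluggable terminal blocks, 18 x 16 x 13 mm, 14 g, lying in the housing at the start. Origin: centre of its underside.
- bin: Blue open plastic bin, fixed to the bench, 170 x 170 mm, 55 mm high, walls 4 mm; origin: centre of its underside. It and the housing may stand in either of two places. Plugs poured from just above it land about 2 to 6 cm (horizontally) from the middle of the tipped housing, towards its open top; tipped briskly they fly farther.
- test_box: Black test box, cream top plate, fixed, 300 (x) x 200 (y) mm, plate top 68 mm above the bench; origin: centre of underside; x points roughly away from the robot. Nest on the near half, probe slide on the far half. Heights above the plate: slide 30 mm, its tan block 42 mm, back terminal box 32 mm, pull bar 84 mm.
- nest (a point): Centre of the nest, on the plate top; axes as the test box. Black corner locators leave 3 mm round the housing on each side and flare outwards above 6 mm as a lead-in, top 11 mm above the plate; the middle 70 mm of the long sides is open. The housing belongs here, long side along x, flat end towards +x.
- nest_far_end (a point): Where the housing's earth pad belongs: 55 mm towards +x from the nest centre, 22 mm above the plate.
- probe_slide (a joint): Travel of the probe slide in m: 0 at rest, growing as it is pulled along the test box's -x towards the nest; end stop at 0.040. Springs pull it back with 5.4 N at rest plus 0.18 N per mm; let go, it runs back. Pointers in the middle of the green bands at 0.030; the bands span 0.025 to 0.035.
- bar_middle (a point): Middle of the pull bar, on its axis: a steel D-handle on the probe slide, moving with it; round bar of 12 mm diameter along the test box's y, 80 mm between two posts, axis 78 mm above the plate (146 mm above the bench), 42 mm free under it. At rest it is 70 mm towards +x from the test box's centre.
- pointer (a point): Tip of the red pointer on the slide's +y side (there is another one on the -y side).
- green_mark (a point): Middle of the 10 mm wide green band on the white scale strip beside the slide (a like one on the -y side), 30 mm towards -x from the pointer's resting place.
- probe_pins: Three brass sprung pins, 16 mm apart, 22 mm above the plate, pointing to -x from the slide. At rest their tips are 20 mm from the flat end of a housing centred in the nest; at the green band they press on it with about 3.5 N and yield about 10 mm. Origin as the test box.
- pen: Ballpoint pen with a blue cap, 140 mm long, lying on the bench. To be left alone.
- screwdriver: Screwdriver, 170 mm long, lying on the bench. To be left alone.
- meter: Yellow hand multimeter, 150 x 75 x 42 mm, lying on the bench beyond the bin and housing. To be left alone.
Things that resemble listed ones, but are neither listed nor needed, are in the scene too. Leave any purple or turquoise look-alike of the housing alone.

How it is judged:
On the way, in this order (a step that is already met when the one before it is completed fails the run):
1. the housing is tipped over the bin (angle between housing's own z axis and vertical above 0.8 rad and horizontal distance between housing and bin below 0.15 m), for 0.02 s.
2. all four plugs are in the bin (x of plug1 in the frame of bin between -0.083 and 0.083 m and y of plug1 in the frame of bin between -0.083 and 0.083 m and z of each of plug1, plug2, plug3, plug4 in the frame of bin below 0.05 m and x of plug2 in the frame of bin between -0.083 and 0.083 m and y of plug2 in the frame of bin between -0.083 and 0.083 m and x of plug3 in the frame of bin between -0.083 and 0.083 m and y of plug3 in the frame of bin between -0.083 and 0.083 m and x of plug4 in the frame of bin between -0.083 and 0.083 m and y of plug4 in the frame of bin between -0.083 and 0.083 m), for 0.2 s.
3. the empty housing stands upright in the nest, flat end to the pins, and is released (horizontal distance between housing and nest below 0.006 m and horizontal distance between flat_end and nest_far_end below 0.007 m and z of housing in the frame of nest below 0.004 m and angle between housing's own z axis and vertical below 0.06 rad and contact force between the fingers and housing below 0.1 N), for 0.2 s.
At the end, for the whole second after the job is handed in: Plugs in the bin; housing upright (0.06 rad) and down in the nest (origin within 6 mm, flat end 7 mm, height 4 mm), not touched by the fingers; fingers on the pull bar with over 4 N, slide between 0.025 and 0.035 m, pins pressing on the housing with over 0.3 N (all of step 2 and all of step 3 and value of joint probe_slide between 0.025 and 0.035 m and contact force between the fingers and probe_slide_c0 above 4 N and contact force between probe_pins and housing above 0.3 N); the arm keeps its last pose, push and grip.
It fails at once if the pen is moved by more than 30 mm (distance of pen from where it was at the start of the episode above 0.03 m).
It fails at once if the screwdriver is moved by more than 30 mm (distance of screwdriver from where it was at the start of the episode above 0.03 m).
It fails at once if the meter is moved by more than 30 mm (distance of meter from where it was at the start of the episode above 0.03 m).
It also fails if it takes over 54 s, if anything falls off the work surface, if the arm or the gripper's body presses on something with over 40 N, if the wrist force passes 120 N, or if a joint passes its speed limit or range.

## Robot

A 7-joint arm with a two-finger parallel gripper is mounted at the origin on the work surface. World frame = base frame: x ahead of the robot, y to its left, z up, the work surface at z = 0. Lengths are in m, angles in rad, forces in N, time in s.
With the tool pointing down it reaches from about 0.4 to 0.85 m from the base axis. Payload 6.9 kg.
Tool frame: the origin (TCP) lies at the very end of the fingers, on their centre line; the grasp point (between the pads) lies 19 mm behind it (bot.hold_point_z is the y of the grasp point in the tool frame, in m); y points along the fingers, z is the direction in which the jaws open and shut, and the axes are right-handed (so a half turn about y gives the same grasp; the last joint's range is limited). The gripper opens to 85 mm and grips with 20 to 120 N. Pads are 22 mm wide; open, the fingers measure 114 mm over their backs; the gripper's body (76 mm by 85 mm) begins 54 mm behind the grasp point. The pads swing forward as they close: fully open they stand 13 mm farther back than shut.
Start: joints at [1.423, 0.507, -0.238, 1.5, 0.126, 1.149, -0.155], TCP at [0.157, -0.605, 0.231] pointing down, gripper open.
Joint ranges: [-3.08, 3.08], [-0.24, 2.05], [-1.43, 1.35], [0, 2.5], [-1.52, 4.66], [0.17, 1.96], [-2.89, 2.89]. Speed limits (rad/s): [2.39, 2.39, 3.14, 3.14, 3.14, 3.14, 3.14].

## Interface

Orientations are given as a rotation vector (axis times angle).
In Python, from bench import bot, camera, job gives the robot as it stands.
- The arm moves only by the tool apply_moves, never from a script. Its argument "rows" is a list of rows, each a list of 2 entries, a list of its own where there are three numbers: the shift along the tool's x, y, z in m, then the turn, a rotation vector about the tool's x, y, z in degrees. A call has exactly 8 rows; each row shifts and turns the commanded pose from where the row before left it, along the tool's axes as they then stand; what a row does not reach is not made up. A row lasts 1/8 s, in which the tool goes at most 62.5 mm and 10.7 degrees, less where a joint would pass 70% of its speed; a pose out of reach is approached as far as the arm can. A call with a gripper value outside its range is refused whole. "claw" is the opening, from 0 (shut) to 1 (fully open), set as the call begins (left out, the last holds). The fingers move at their own pace and stop on an object; the grip force is fixed at half the most. Time passes only in rows, so rows that do not move let the fingers close, or fill a call up. It gives the time, the measured TCP pose, the force and the opening at its end, in the units of the state.
- bot.observe(): the state, without advancing time (a new reading comes with each control period).
- camera(name): name is "scene" or "top" or "wrist"; returns a dict with "pixels" (400x640x3 uint8, red, green, blue), "fx", "fy", "cx", "cy" (pixels), "k1" (the pictures are not rectified: a ray, as slopes to the right and down, at radius r is drawn at 1 + k1 r^2 times it, then the intrinsics apply), "rvec" (rotation vector, rad) and "tvec" (3), from world to camera coordinates, as OpenCV has them; the wrist camera has in their place "tool_from_camera" (4x4, takes a point from camera to tool coordinates, whose origin is the TCP and whose axes are the tool frame's). Camera axes: x right, y down, z forward; pixel columns grow to the right and rows downward; lengths in m; the calibration is good to about 2 mm. A picture is of the moment at which its call begins: read the wrist's pose just before it. There is no depth.
- job.sign_off(): hands the job in, once; it reports no verdict.
The state is a dict: "clock": time; "qpos": joint angles; "joint_vel": joint speeds; "effort": joint torques, N m; "ee_pos": TCP position; "tool_rot": TCP orientation; "ft_force": force on the tool from outside, world axes, zero at the start; "moment": the same for the moment, N m; "opening": finger opening in m.
Only numpy, scipy, OpenCV 4.12 (cv2) and the standard library are available. Lean on these libraries where they do the work, as an engineer would, in place of code of your own. Each camera call takes 0.05 s, during which the arm holds its last target.

## Working session

There is one attempt and no reset: what is moved stays moved. The work goes in short steps, Python scripts to look and compute and a tool call to move; the robot and the scene stay as the last step left them, time stands still between calls to the robot, and variables do not carry over. Pictures are saved under pics/ and viewed, and the job is handed in when it is done.

Besides the shell and the picture viewer there is one more tool, called after "Call:" as name(argument=value, ...), one argument or row to a line, values as JSON. apply_moves: Moves the arm, as the interface text tells. Its arguments: {"type":"object","properties":{"rows":{"type":"array"},"claw":{"type":"number"}},"required":["rows"]}

```bash
ls; mkdir -p pics; python3 - <<'E'
from bench import bot,camera,job
import cv2,numpy as np
print(bot.observe()); print(bot.hold_point_z)
for n in ["scene","top"]:
    c=camera(n); cv2.imwrite(f"pics/{n}0.png",c["pixels"][:,:,::-1]); print(n,{k:v for k,v in c.items() if k!="pixels"})
c=camera("wrist"); print(c["tool_from_camera"],c["fx"],c["fy"],c["cx"],c["cy"],c["k1"])
E
```

```text
pics
{'clock': 0.0, 'qpos': array([ 1.42250808,  0.50833099, -0.23749931,  1.50115062,  0.12570395,
        1.1488895 , -0.15477954]), 'joint_vel': array([-5.01526245e-04, -5.54830003e-04,  9.96234725e-04,  9.53825371e-05,
       -1.11140607e-03, -1.27307723e-03,  2.23436041e-03]), 'effort': array([ 3.15491643e-04, -6.20587420e+01, -2.18625695e+00, -2.49653310e+01,
        1.27023447e-02,  1.18545449e-02, -6.27319287e-05]), 'ee_pos': array([ 0.15670257, -0.6045115 ,  0.2304269 ]), 'tool_rot': array([-0.26648745,  2.08821425, -2.08449447]), 'ft_force': array([-1.43473575e-01, -7.18238281e-01,  1.24828035e-04]), 'moment': array([ 0.04145249, -0.03524272,  0.00255504]), 'opening': 0.08526924201769763}
-0.0187
scene {'fx': 372.62707709463365, 'fy': 372.62707709463365, 'cx': 318.8605971949606, 'cy': 205.4590696284838, 'k1': 0.030538839005377617, 'rvec': array([ 2.14714708,  1.08444806, -0.46611382]), 'tvec': array([-0.29801163, -0.21523945,  1.41479941])}
top {'fx': 384.2334125213307, 'fy': 384.2334125213307, 'cx': 320.2501947484263, 'cy': 200.1531410705147, 'k1': 0.015036745349477548, 'rvec': array([ 2.14545019, -2.21291897,  0.06538635]), 'tvec': array([0.0113198 , 0.50447486, 1.02040393])}
[[-6.67814935e-04  9.50339680e-01  3.11213827e-01 -7.96640016e-02]
 [ 1.01384606e-04 -3.11213831e-01  9.50339908e-01 -1.43472299e-01]
 [ 9.99999772e-01  6.66203475e-04  1.11483430e-04  7.00697602e-04]
 [ 0.00000000e+00  0.00000000e+00  0.00000000e+00  1.00000000e+00]] 288.6852341218435 288.6852341218435 316.49299368049753 205.2566480200524 -0.04936026986186397
```

View pics/scene0.png

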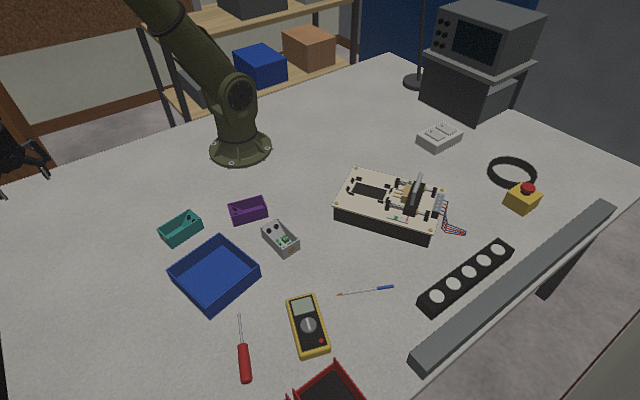

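View pics/top0.png

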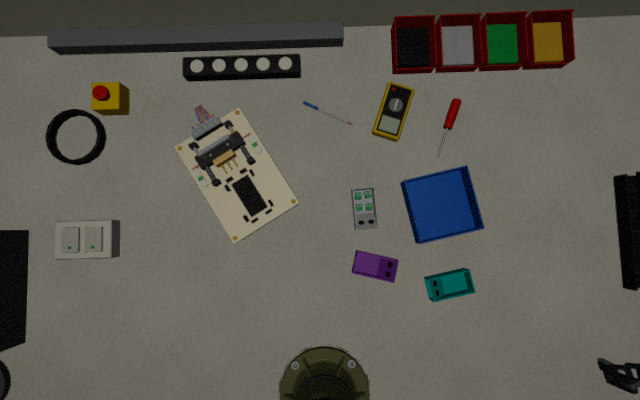

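The scene picture shows the robot at (240,130), the housing at (281,238), the bin at (214,272) and the test box at (392,205). In the top picture, candidates for the housing are grey with green plugs (364,208), purple (375,266) and turquoise (449,284). By the description it is the grey one. For the bin: blue tray (442,204); the blue box on the shelf, scene (260,65), is not it. Next come close crops.

```bash
cat > h.py <<'E'
import numpy as np,cv2
from scipy.spatial.transform import Rotation as R
def K(c): return np.array([[c["fx"],0,c["cx"]],[0,c["fy"],c["cy"]],[0,0,1]])
def D(c): return np.array([c["k1"],0,0,0,0.])
def ext(c,obs=None):
    "world->cam R,t"
    if "rvec" in c: return R.from_rotvec(c["rvec"]).as_matrix(),np.array(c["tvec"])
    T=np.eye(4);T[:3,:3]=R.from_rotvec(obs["tool_rot"]).as_matrix();T[:3,3]=obs["ee_pos"]
    M=np.linalg.inv(T@np.array(c["tool_from_camera"])); return M[:3,:3],M[:3,3]
def ray(c,px,z,obs=None):
    Rm,t=ext(c,obs); px=np.atleast_2d(np.array(px,float))
    n=cv2.undistortPoints(px.reshape(-1,1,2),K(c),D(c)).reshape(-1,2)
    d=np.c_[n,np.ones(len(n))]@Rm; o=-Rm.T@t
    return o+d*((z-o[2])/d[:,2])[:,None]
def proj(c,P,obs=None):
    Rm,t=ext(c,obs)
    return cv2.projectPoints(np.array(P,float).reshape(-1,1,3),cv2.Rodrigues(Rm)[0],t,K(c),D(c))[0].reshape(-1,2)
def crop(c,x0,y0,w,h,s,name):
    im=c["pixels"][y0:y0+h,x0:x0+w,::-1]; im=cv2.resize(im,None,fx=s,fy=s,interpolation=cv2.INTER_CUBIC)
    for i in range(0,w,10):
        cv2.line(im,(i*s,0),(i*s,6 if i%50 else 14),(0,255,255),1)
        if i%20==0: cv2.putText(im,str(x0+i),(i*s,24),0,.4,(0,255,255),1)
    for i in range(0,h,10):
        cv2.line(im,(0,i*s),(6,i*s),(0,255,255),1)
        if i%20==0: cv2.putText(im,str(y0+i),(8,i*s+4),0,.4,(0,255,255),1)
    cv2.imwrite("pics/"+name,im)
E
python3 - <<'E'
from bench import bot,camera,job
from h import *
c=camera("top"); crop(c,340,150,155,105,5,"t1.png"); crop(c,165,95,145,155,4,"t2.png")
E
```

```text
(no output)
```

View pics/t1.png

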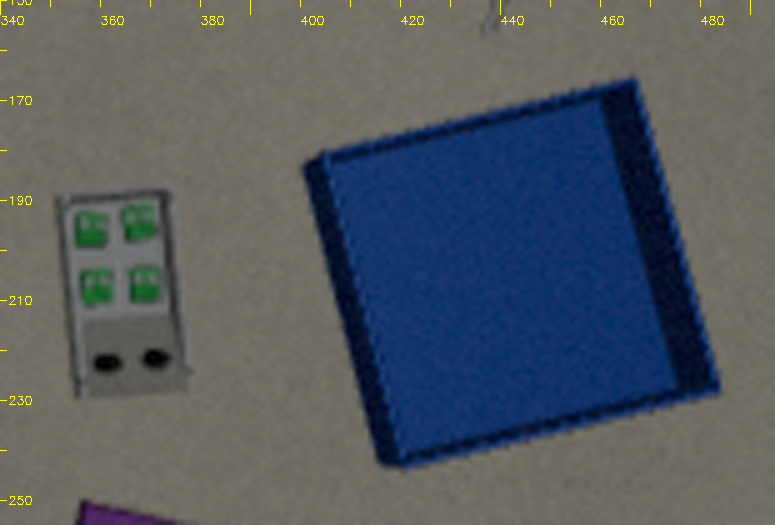

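View pics/t2.png

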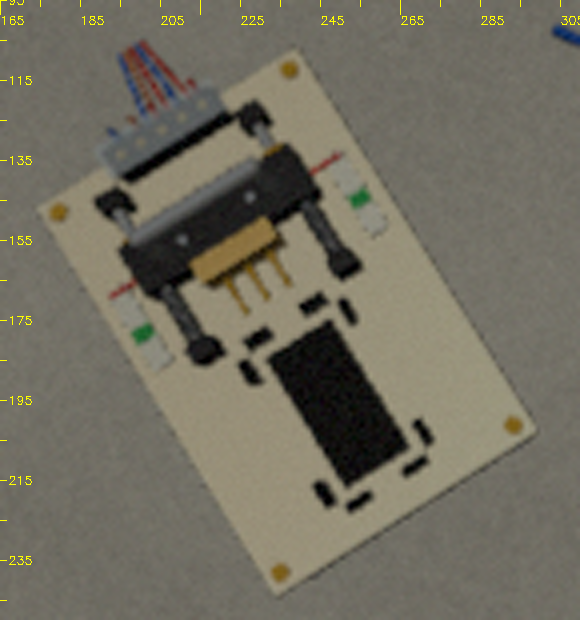

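```bash
python3 - <<'E'
from bench import bot,camera,job
from h import *
c=camera("top")
def rect(px,z,n):
    P=ray(c,px,z)[:,:2]; m=P.mean(0); a=(P[0]+P[1]-P[2]-P[3])/2; b=(P[0]+P[3]-P[1]-P[2])/2
    print(n,m.round(4),"len",np.linalg.norm(a).round(4),np.linalg.norm(b).round(4),"yaw",np.degrees(np.arctan2(a[1],a[0])).round(2),np.degrees(np.arctan2(b[1],b[0])).round(2)-90); return m,a
rect([(351.5,189),(374.3,188),(377.5,228.5),(355.5,229.5)],.045,"housing")
rect([(401,182.5),(467,165.5),(483.5,228.5),(416,243)],.055,"bin")
m,a=rect([(174,147.5),(239,107),(299.5,203),(235,243.5)],.068,"box")
# bar ends & nest
rect([(232,184),(249,174.7),(267,207),(251.5,216.5)],.068,"nestpad")
print(ray(c,[(198,155),(231,135)],.146))
print("meter",ray(c,[(395,110)],.042),"sd",ray(c,[(450,115)],.02),"pen",ray(c,[(328,112)],.01))
print(-R.from_rotvec(c["rvec"]).as_matrix().T@c["tvec"])
E
```

```text
housing [ 0.4766 -0.1204] len 0.1067 0.0588 yaw 2.85 0.7800000000000011
bin [ 0.4803 -0.319 ] len 0.1644 0.1773 yaw 11.21 11.549999999999997
box [0.5737 0.2094] len 0.2979 0.1968 yaw 31.02 30.620000000000005
nestpad [0.5187 0.1763] len 0.0974 0.0482 yaw 28.8 28.489999999999995
[[0.61293588 0.28366347 0.146     ]
 [0.6589586  0.20387344 0.146     ]]
meter [[ 0.73822751 -0.21178118  0.042     ]] sd [[ 0.72566157 -0.36450673  0.02      ]] pen [[ 0.7488446  -0.03310221  0.01      ]]
[ 0.43022497 -0.01510408  1.05381476]
```

```bash
cat >> h.py <<'E'
def tgt(yaw,flip=False,tip=0):
    "tool orientation: down, z along yaw+90 ; tip deg about tool z"
    y=np.radians(yaw)
    z=np.array([-np.sin(y),np.cos(y),0]); 
    if flip: z=-z
    yy=np.array([0,0,-1.]); x=np.cross(yy,z)
    return R.from_matrix(np.c_[x,yy,z])*R.from_rotvec([0,0,np.radians(tip)])
def delta(obs,p,Rt):
    R0=R.from_rotvec(obs["tool_rot"])
    print("shift(mm) in tool",(R0.inv().apply(np.array(p)-obs["ee_pos"])*1000).round(1),"turn deg",np.degrees((R0.inv()*Rt).as_rotvec()).round(2))
E
python3 - <<'E'
from bench import bot,camera,job
from h import *
print(dir(bot))
o=bot.observe()
print(R.from_rotvec(o["tool_rot"]).as_matrix().round(3))
for f in (0,1): delta(o,[.477,-.120,.15],tgt(2.5,f))
E
```

```text
['PlanningError', '__class__', '__delattr__', '__dict__', '__dir__', '__doc__', '__eq__', '__format__', '__ge__', '__getattribute__', '__getstate__', '__gt__', '__hash__', '__init__', '__init_subclass__', '__le__', '__lt__', '__module__', '__ne__', '__new__', '__reduce__', '__reduce_ex__', '__repr__', '__setattr__', '__sizeof__', '__str__', '__subclasshook__', '__weakref__', 'hold_point_z', 'observe']
[[-0.968 -0.     0.251]
 [-0.251  0.001 -0.968]
 [ 0.    -1.    -0.001]]
shift(mm) in tool [-431.7   81.2 -388.8] turn deg [ 1.0000e-02 -1.6796e+02 -7.0000e-02]
shift(mm) in tool [-431.7   81.2 -388.8] turn deg [4.000e-02 1.204e+01 1.000e-02]
```

Call:
apply_moves(
  rows=[
    [[-0.045, 0.005, -0.04], [0, 1.5, 0]],
    [[-0.045, 0.005, -0.04], [0, 1.5, 0]],
    [[-0.045, 0.005, -0.04], [0, 1.5, 0]],
    [[-0.045, 0.005, -0.04], [0, 1.5, 0]],
    [[-0.045, 0.005, -0.04], [0, 1.5, 0]],
    [[-0.045, 0.005, -0.04], [0, 1.5, 0]],
    [[-0.045, 0.005, -0.04], [0, 1.5, 0]],
    [[0, 0, 0], [0, 1.5, 0]],
  ],
  claw=1,
)

```text
clock: 1.25
ee_pos: [0.4214, -0.2699, 0.1962]
tool_rot: [-0.056, 2.196, -2.192]
ft_force: [-0.6, -0.5, 0.4]
opening: 0.0854
```

```bash
cat > rec.py <<'E'
from bench import bot
import json,sys
o=bot.observe(); open("log.txt","a").write(json.dumps([list(o["qpos"]),list(o["ee_pos"]),list(o["tool_rot"])])+"\n")
E
python3 - <<'E'
import json
open("log.txt","a").write(json.dumps([[1.42250808,0.50833099,-0.23749931,1.50115062,0.12570395,1.1488895,-0.15477954],[0.15670257,-0.6045115,0.2304269],[-0.26648745,2.08821425,-2.08449447]])+"\n")
E
python3 rec.py; python3 - <<'E'
from bench import bot,camera,job
from h import *
o=bot.observe(); print(o["qpos"].round(3),o["ee_pos"],o["clock"])
delta(o,[.477,-.120,.11],tgt(2.5,1))
c=camera("wrist"); cv2.imwrite("pics/w1.png",c["pixels"][:,:,::-1])
E
```

```text
[ 0.735  0.355 -0.292  1.875  0.122  0.929 -1.131] [ 0.42141238 -0.26991572  0.1961991 ] 1.25
shift(mm) in tool [ -63.3   86.6 -146.6] turn deg [ 0.12  0.52 -0.1 ]
```

View pics/w1.png

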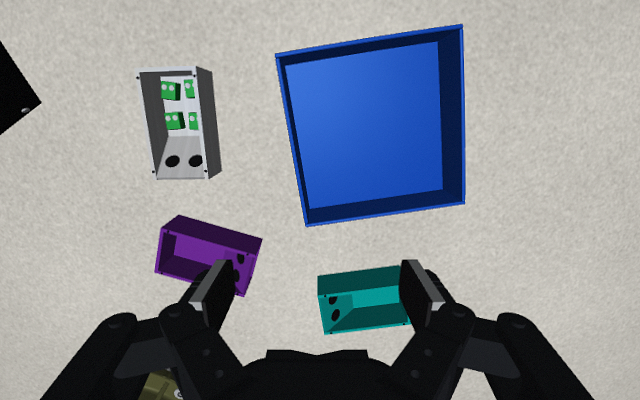

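The wrist picture shows the housing at (175,125), ramp end towards the robot, the bin at (370,125), and the purple (208,255) and turquoise (362,298) shells under the fingers. A second measurement of the housing and bin follows from it.

```bash
python3 - <<'E'
from bench import bot,camera,job
from h import *
o=bot.observe(); c=camera("wrist"); crop(c,125,55,100,135,6,"w1a.png")
def rect(px,z,n):
    P=ray(c,px,z,o)[:,:2]; m=P.mean(0); a=(P[0]+P[1]-P[2]-P[3])/2; b=(P[0]+P[3]-P[1]-P[2])/2
    print(n,m.round(4),"len",np.linalg.norm(a).round(4),np.linalg.norm(b).round(4),"yaw",np.degrees(np.arctan2(a[1],a[0])).round(2),np.degrees(np.arctan2(b[1],b[0])).round(2)-90)
rect([(139,71),(197,67),(210,180),(155.5,179)],.045,"housing")
rect([(275,54),(462.5,24.5),(465,204),(306,226.5)],.055,"bin")
E
```

```text
housing [ 0.4783 -0.1289] len 0.1079 0.0579 yaw 2.87 3.1700000000000017
bin [ 0.481  -0.3297] len 0.1689 0.1688 yaw 11.71 11.439999999999998
```

View pics/w1a.png

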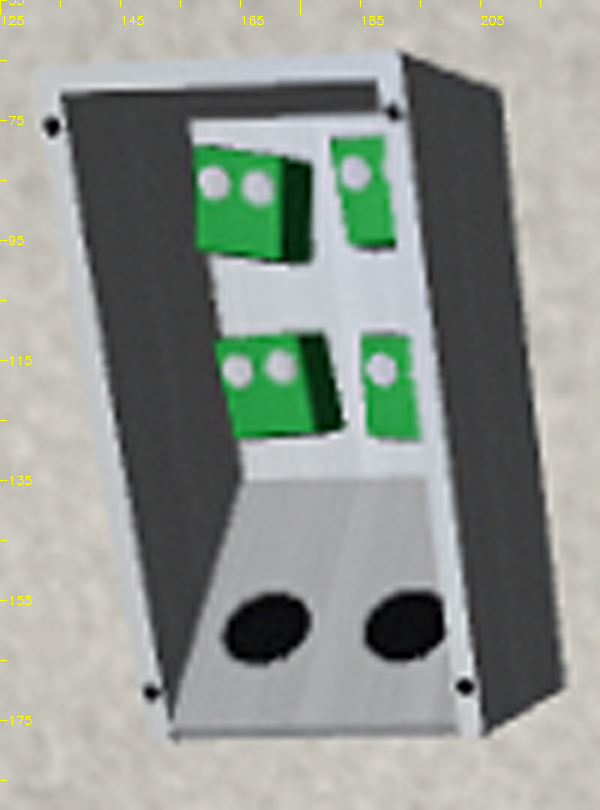

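```bash
python3 - <<'E'
from bench import bot,camera,job
from h import *
o=bot.observe(); c=camera("wrist"); t=camera("top")
def rect(px,z,n):
    P=ray(c,px,z,o)[:,:2]; m=P.mean(0); a=(P[0]+P[1]-P[2]-P[3])/2; b=(P[0]+P[3]-P[1]-P[2])/2
    print(n,m.round(4),"len",np.linalg.norm(a).round(4),np.linalg.norm(b).round(4),"yaw",np.degrees(np.arctan2(a[1],a[0])).round(2),np.degrees(np.arctan2(b[1],b[0])).round(2)-90)
rect([(131.3,66.3),(192.2,63.8),(205.8,178),(153,178)],.045,"housing")
# overlay models in both
def box(m,yaw,L,W,z):
    y=np.radians(yaw); r=np.array([[np.cos(y),-np.sin(y)],[np.sin(y),np.cos(y)]])
    return np.array([[*(np.array(m)+r@np.array(p)),z] for p in [(L/2,W/2),(L/2,-W/2),(-L/2,-W/2),(-L/2,W/2)]])
for n,cc,oo,w in (("w",c,o,(115,10,365,230,2)),("t",t,None,(340,150,155,105,5))):
    im=cv2.resize(cc["pixels"],None,fx=w[4],fy=w[4],interpolation=cv2.INTER_CUBIC)[:,:,::-1].copy()
    for b,col in ((box((.4765,-.122),2.8,.11,.06,.045),(0,0,255)),(box((.480,-.321),11.5,.17,.17,.055),(0,255,255)),(box((.4765,-.122),2.8,.11,.06,.0),(255,0,255))):
        p=((proj(cc,b,oo)+.5)*w[4]-.5).round().astype(int); cv2.polylines(im,[p],True,col,1)
    x,y,ww,hh,s=w; cv2.imwrite(f"pics/ov_{n}.png",im[y*s:(y+hh)*s,x*s:(x+ww)*s])
E
```

```text
housing [ 0.4796 -0.1264] len 0.1099 0.0584 yaw 3.92 2.8499999999999943
```

View pics/ov_w.png

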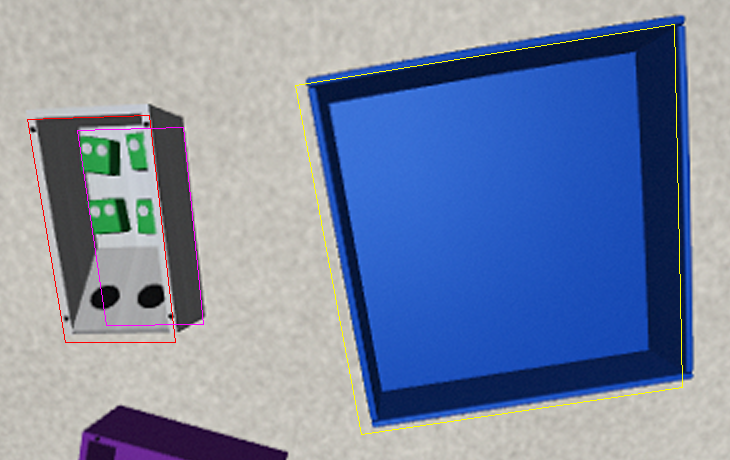

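View pics/ov_t.png

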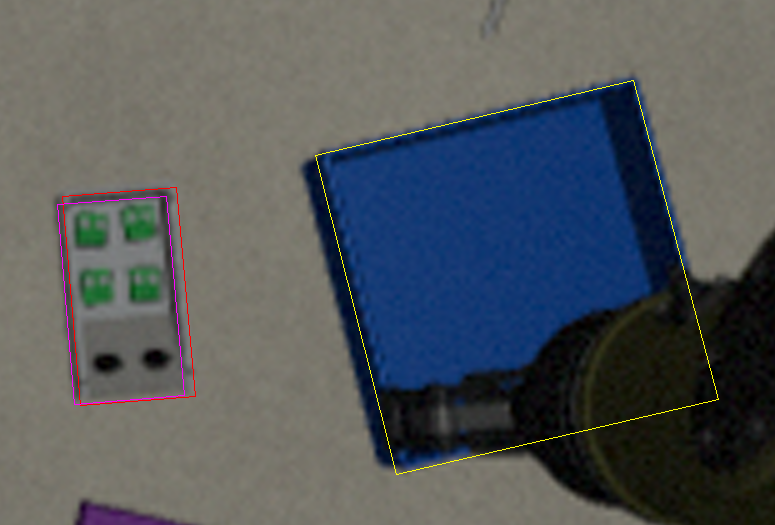

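Wrist and top agree within about 5 mm: housing near (0.478, −0.123), yaw about 3°; bin near (0.481, −0.322), yaw about 11.5°. I'll move above the housing.

Call:
apply_moves(
  rows=[
    [[-0.01, 0.01, -0.024], [0, 0.5, 0]],
    [[-0.01, 0.012, -0.024], [0, 0, 0]],
    [[-0.01, 0.012, -0.024], [0, 0, 0]],
    [[-0.01, 0.012, -0.024], [0, 0, 0]],
    [[-0.01, 0.012, -0.024], [0, 0, 0]],
    [[-0.01, 0.012, -0.022], [0, 0, 0]],
    [[-0.004, 0.01, 0], [0, 0, 0]],
    [[0, 0, 0], [0, 0, 0]],
  ],
)

```text
clock: 2.45
ee_pos: [0.4759, -0.1323, 0.1157]
tool_rot: [-0.039, 2.205, -2.206]
ft_force: [-0.7, 0.1, 0.8]
opening: 0.0851
```

```bash
python3 rec.py; python3 - <<'E'
from bench import bot,camera,job
from h import *
o=bot.observe(); print(o["qpos"].round(3),o["ee_pos"],o["clock"])
c=camera("wrist"); crop(c,200,60,240,240,3,"w2.png")
E
```

```text
[ 0.421  0.451 -0.284  1.995  0.187  0.722 -1.515] [ 0.47590785 -0.1322778   0.11568164] 2.45
```

View pics/w2.png

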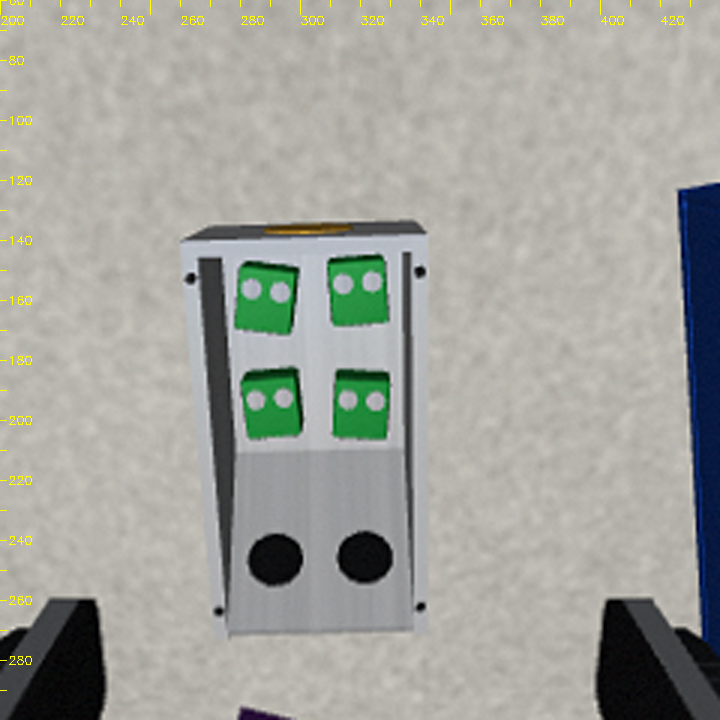

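Looking down at the housing: four plugs, brass pad at (303,136), rim corners (261,140), (343,138), (342,270), (272,272).

```bash
cat >>h.py <<'E'
def rect(c,px,z,n,o=None):
    P=ray(c,px,z,o)[:,:2]; m=P.mean(0); a=(P[0]+P[1]-P[2]-P[3])/2; b=(P[0]+P[3]-P[1]-P[2])/2
    print(n,m.round(4),"len",np.linalg.norm(a).round(4),np.linalg.norm(b).round(4),"yaw",np.degrees(np.arctan2(a[1],a[0])).round(2),np.degrees(np.arctan2(b[1],b[0])).round(2)-90)
    return m
E
python3 - <<'E'
from bench import bot,camera,job
from h import *
o=bot.observe(); c=camera("wrist")
m=rect(c,[(260.7,140.3),(342.7,138.3),(342.3,269.7),(272.3,272.3)],.045,"h",o)
delta(o,[m[0]+.005,m[1],.010],tgt(3.2,1))
E
```

```text
h [ 0.4811 -0.1236] len 0.1094 0.0597 yaw 3.51 3.8299999999999983
shift(mm) in tool [-10.6 106.1  -8.4] turn deg [-0.03 -1.29  0.06]
```

Call:
apply_moves(
  rows=[
    [[-0.004, 0.01, -0.0045], [0, -0.8, 0]],
    [[-0.004, 0.014, -0.004], [0, -0.7, 0]],
    [[-0.003, 0.018, 0], [0, 0, 0]],
    [[0, 0.018, 0], [0, 0, 0]],
    [[0, 0.018, 0], [0, 0, 0]],
    [[0, 0.018, 0], [0, 0, 0]],
    [[0, 0.01, 0], [0, 0, 0]],
    [[0, 0, 0], [0, 0, 0]],
  ],
)

```text
clock: 3.55
ee_pos: [0.4868, -0.1211, 0.0094]
tool_rot: [-0.07, 2.191, -2.19]
ft_force: [0.0, 0.2, -0.7]
opening: 0.0855
```

```bash
python3 rec.py; python3 - <<'E'
from bench import bot,camera,job
from h import *
o=bot.observe(); print(o["qpos"].round(3),o["ee_pos"],o["clock"],o["ft_force"])
delta(o,[.486,-.1236,.010],tgt(3.4,1))
E
```

```text
[ 0.339  0.628 -0.215  2.072  0.279  0.471 -1.595] [ 0.48677012 -0.12112977  0.00943185] 3.55 [ 0.03560733  0.201735   -0.73164874]
shift(mm) in tool [ 0.9 -0.6  2.4] turn deg [0.03 0.18 0.09]
```

Call:
apply_moves(
  rows=[
    [[0, 0, 0.0015], [0, 0, 0]],
    [[0, 0, 0], [0, 0, 0]],
    [[0, 0, 0], [0, 0, 0]],
    [[0, 0, 0], [0, 0, 0]],
    [[0, 0, 0], [0, 0, 0]],
    [[0, 0, 0], [0, 0, 0]],
    [[0, 0, 0], [0, 0, 0]],
    [[0, 0, 0], [0, 0, 0]],
  ],
  claw=0,
)

```text
clock: 4.55
ee_pos: [0.4878, -0.123, 0.0111]
tool_rot: [-0.066, 2.189, -2.19]
ft_force: [-1.0, 0.3, 5.3]
opening: 0.0591
```

Call:
apply_moves(
  rows=[
    [[0, -0.01, 0], [0, 0, 0]],
    [[0, -0.02, 0], [0, 0, 0]],
    [[0, -0.03, 0], [0, 0, 0]],
    [[0, -0.03, 0], [0, 0, 0]],
    [[0, -0.03, 0], [0, 0, 0]],
    [[0, -0.03, 0], [0, 0, 0]],
    [[0, -0.02, 0], [0, 0, 0]],
    [[0, 0, 0], [0, 0, 0]],
  ],
)

```text
clock: 5.55
ee_pos: [0.4877, -0.1233, 0.1817]
tool_rot: [-0.064, 2.188, -2.19]
ft_force: [-0.1, -0.3, -5.7]
opening: 0.0586
```

```bash
python3 rec.py; cat > fk.py <<'E'
import json,numpy as np
from h import R
from scipy.optimize import least_squares
def fk(q,p,sg):
    # p: h,a,b,t, yaw0, ea(elbow offset x), wa(wrist offset x), j7off, 
    h,a,b,t,y0,ea,wa,o7,o2,o4,o6,sx,o3,o5=p
    T=np.eye(4)
    def step(rot,tr):
        M=np.eye(4);M[:3,:3]=rot.as_matrix();M[:3,3]=tr;return M
    rz=lambda x:R.from_rotvec([0,0,x]); ry=lambda x:R.from_rotvec([0,x,0])
    T=T@step(rz(sg[0]*q[0]+y0),[0,0,0])@step(ry(0),[sx,0,h])@step(ry(q[1]+o2),[0,0,0])@step(rz(sg[1]*q[2]+o3),[0,0,0])@step(ry(0),[ea,0,a])@step(ry(q[3]+o4),[0,0,0])
    T=T@step(rz(sg[2]*q[4]+o5),[0,0,0])@step(ry(0),[-ea,0,b])@step(ry(q[5]+o6),[0,0,0])@step(ry(0),[wa,0,0])@step(rz(sg[3]*q[6]+o7),[0,0,0])@step(ry(0),[0,0,t])
    # tool: y along local z
    T=T@step(R.from_matrix(np.array([[1,0,0],[0,0,1],[0,-1,0]]).T),[0,0,0])
    return T
def load(): return [json.loads(l) for l in open("log.txt")]
def res(p,sg,d):
    r=[]
    for q,e,ro in d:
        T=fk(q,p,sg); r+=list((T[:3,3]-e)*10); r+=list((R.from_matrix(T[:3,:3]).inv()*R.from_rotvec(ro)).as_rotvec())
    return np.array(r+list(.02*np.array([p[5],p[6],p[8],p[9],p[10],p[11],p[12],p[13]])))
if __name__=="__main__":
    import itertools
    d=load(); out=[]
    for sg in itertools.product((1,-1),repeat=4):
        for y0 in (0,3.14,):
          for o7 in (0,1.57,3.14,-1.57):
            s=least_squares(res,[.3,.4,.35,.3,y0,0,0,o7,0,0,0,0,0,0],args=(sg,d),max_nfev=60); out.append((s.cost,sg,s.x))
    out.sort(key=lambda a:a[0])
    for o in out[:4]: print(o[0],o[1],o[2].round(3))
    json.dump([out[0][1],list(out[0][2])],open("fk.json","w"))
E
python3 fk.py; python3 - <<'E'
from bench import bot,camera,job
from h import *
o=bot.observe(); print(o["qpos"].round(3),o["clock"],o["ft_force"])
c=camera("wrist"); crop(c,200,100,240,240,3,"w3.png")
E
```

```text
2.725102247403103e-05 (-1, -1, -1, -1) [ 0.114  0.576  0.382  0.227 -0.024  0.013  0.031 -1.609 -0.017  0.051
 -0.036  0.029 -0.016  0.009]
2.7251022474169017e-05 (-1, -1, -1, -1) [ 0.114  0.576  0.382  0.227 -0.024  0.013  0.031  4.674 -0.017  0.051
 -0.036  0.029 -0.016  0.009]
2.725102247834108e-05 (-1, -1, -1, -1) [ 0.114  0.576  0.382  0.227 -0.024  0.013  0.031 -1.609 -0.017  0.051
 -0.036  0.029 -0.016  0.009]
2.7251022481137242e-05 (-1, -1, -1, -1) [ 0.114  0.576  0.382  0.227 -0.024  0.013  0.031 -1.609 -0.017  0.051
 -0.036  0.029 -0.016  0.009]
[ 0.432  0.377 -0.324  1.891  0.151  0.895 -1.475] 5.55 [-0.05027393 -0.28386407 -5.65646132]
```

View pics/w3.png

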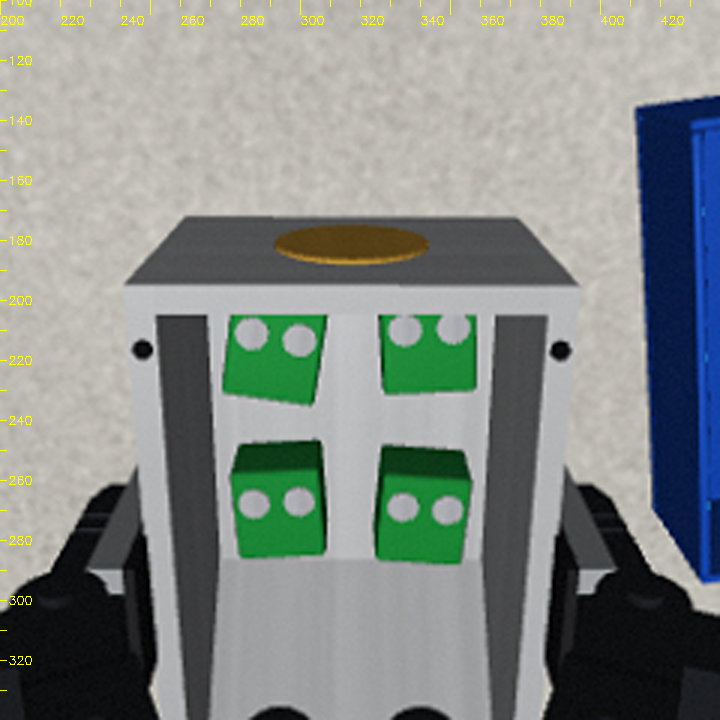

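```bash
cat > plan.py <<'E'
import json
from fk import *
from h import *
sg,p=json.load(open("fk.json"))
lo=np.array([-3.08,-.24,-1.43,0,-1.52,.17,-2.89])+.03; hi=np.array([3.08,2.05,1.35,2.5,4.66,1.96,2.89])-.03
def ik(T,q0,reg=.02):
    def f(q):
        M=fk(q,p,sg); return np.r_[(M[:3,3]-T[:3,3])*5,(R.from_matrix(M[:3,:3]).inv()*R.from_matrix(T[:3,:3])).as_rotvec(),reg*(q-q0)]
    s=least_squares(f,np.clip(q0,lo+1e-3,hi-1e-3),bounds=(lo,hi)); e=f(s.x)
    return s.x,np.linalg.norm(e[:3])/5,np.linalg.norm(e[3:6])
def pose(mid,Rt,off):
    T=np.eye(4);T[:3,:3]=Rt.as_matrix();T[:3,3]=np.array(mid)-Rt.apply(off);return T
E
cat > s.py <<'E'
from plan import *
from bench import bot
q=bot.observe()["qpos"]; off=[.0067,-.011,0]; b=np.array([.481,-.322])
for yaw in range(-180,180,15):
    d=np.array([np.cos(np.radians(yaw)),np.sin(np.radians(yaw))]); mid=[*(b+.04*d),.15]
    qq=q.copy(); log=[]
    # move/yaw: interpolate
    T0=fk(q,p,sg); R0=R.from_matrix(T0[:3,:3]); m0=T0[:3,3]+R0.apply(off)
    dy=(yaw-3.4); 
    n=12; ok=True;worst=0
    for i in range(1,n+1):
        Rt=R.from_rotvec([0,0,np.radians(dy*i/n)])*R0; m=m0+(np.array(mid)-m0)*i/n; qq,e1,e2=ik(pose(m,Rt,off),qq); worst=max(worst,e1*1000+np.degrees(e2))
    w1=worst;Rd=Rt;tips=[]
    for tip in range(10,101,10):
        Rt=Rd*R.from_rotvec([0,0,np.radians(tip)]); qn,e1,e2=ik(pose(mid,Rt,off),qq); 
        if e1*1000+np.degrees(e2)<4: ok_tip=tip
        tips.append((round(e1*1000),round(np.degrees(e2)),round(np.abs(qn-qq).max(),2))); qq=qn
    print(yaw,"down err",round(w1,1),"final",tips[-1],"maxstep",max(t[2] for t in tips),qq.round(2))
E
python3 s.py
```

```text
-180 down err 23.5 final (20, 29, np.float64(0.11)) maxstep 0.17 [-0.06  1.44  1.32  1.43  0.36  1.81 -2.86]
-165 down err 0.1 final (20, 32, np.float64(0.11)) maxstep 0.13 [-0.12  1.41  1.32  1.47  0.33  1.59 -2.86]
-150 down err 0.0 final (20, 34, np.float64(0.11)) maxstep 0.2 [-0.19  1.35  1.32  1.54  0.3   1.35 -2.86]
-135 down err 0.0 final (20, 36, np.float64(0.1)) maxstep 0.25 [-0.25  1.29  1.32  1.62  0.27  1.08 -2.86]
-120 down err 0.0 final (21, 36, np.float64(0.09)) maxstep 0.25 [-0.31  1.21  1.32  1.72  0.23  0.77 -2.86]
-105 down err 0.0 final (27, 36, np.float64(0.06)) maxstep 0.27 [-0.35  1.13  1.32  1.87  0.17  0.39 -2.86]
-90 down err 0.0 final (30, 35, np.float64(0.02)) maxstep 0.24 [-0.37  1.1   1.32  1.92  0.14  0.2  -2.86]
-75 down err 0.0 final (35, 38, np.float64(0.01)) maxstep 0.28 [-0.4   1.08  1.32  1.89  0.17  0.2  -2.86]
-60 down err 0.0 final (47, 43, np.float64(0.02)) maxstep 0.63 [-0.43  1.06  1.32  1.87  0.21  0.2  -2.86]
-45 down err 0.0 final (61, 51, np.float64(0.05)) maxstep 0.93 [-0.46  1.03  1.32  1.86  0.24  0.2  -2.86]
-30 down err 0.0 final (3
[... 744 characters left out ...]
loat64(0.1)) maxstep 0.13 [ 1.39  1.44 -1.39  1.68 -0.43  1.13  0.31]
90 down err 0.0 final (0, 0, np.float64(0.09)) maxstep 0.13 [ 1.3   1.37 -1.27  1.59 -0.45  1.43  0.33]
105 down err 0.0 final (0, 0, np.float64(0.1)) maxstep 0.12 [ 1.2   1.31 -1.15  1.52 -0.44  1.71  0.37]
120 down err 0.0 final (0, 0, np.float64(0.14)) maxstep 0.15 [ 1.13  1.32 -1.14  1.48 -0.36  1.93  0.34]
135 down err 0.0 final (17, 7, np.float64(0.14)) maxstep 0.45 [ 1.15  1.46 -1.4   1.51 -0.25  1.93  0.07]
150 down err 0.0 final (33, 13, np.float64(0.13)) maxstep 1.03 [-0.01  1.42  1.31  1.55  0.25  1.93  2.86]
165 down err 0.0 final (7, 3, np.float64(0.14)) maxstep 0.86 [-0.01  1.4   1.27  1.48  0.3   1.93  2.86]
```

```bash
cat >>plan.py <<'E'
def rows(Ts,T0):
    out=[];T=T0.copy()
    for G in Ts:
        R0=R.from_matrix(T[:3,:3]); s=(R0.inv().apply(G[:3,3]-T[:3,3])).round(3); w=np.degrees((R0.inv()*R.from_matrix(G[:3,:3])).as_rotvec()).round(1)
        out.append([[float(x)+0 for x in s],[float(x)+0 for x in w]])
        T=T.copy();T[:3,3]+=R0.apply(s);T[:3,:3]=(R0*R.from_rotvec(np.radians(w))).as_matrix()
    return out
def show(rs):
    for i in range(0,len(rs),8): print(json.dumps(rs[i:i+8]))
def cur():
    from bench import bot
    o=bot.observe();T=np.eye(4);T[:3,:3]=R.from_rotvec(o["tool_rot"]).as_matrix();T[:3,3]=o["ee_pos"];return T,o
E
cat > s2.py <<'E'
from plan import *
T,o=cur(); off=[.0067,-.011,0]; b=np.array([.481,-.322]); yaw=95
d=np.array([np.cos(np.radians(yaw)),np.sin(np.radians(yaw))]); mid=np.array([*(b+.04*d),.165])
R0=R.from_matrix(T[:3,:3]); m0=T[:3,3]+R0.apply(off)
Rg=tgt(yaw,1); Rg_rel=Rg*R0.inv(); print(np.degrees(Rg_rel.as_rotvec()))
n=14; Ts=[]; q=o["qpos"]
for i in range(1,n+1):
    f=i/n; f=f*f*(3-2*f)*.6+.4*f
    Ts.append(pose(m0+(mid-m0)*f,R.from_rotvec(f*Rg_rel.as_rotvec())*R0,off)); qn,e,_=ik(Ts[-1],q); print(np.abs(qn-q).max().round(2),end=" "); q=qn
Ts+=[Ts[-1]]*2; print(q.round(2)); show(rows(Ts,T))
E
python3 s2.py
```

```text
[-8.92571556e-03  4.57632577e-02  9.14754068e+01]
0.06 0.08 0.1 0.12 0.13 0.14 0.14 0.14 0.13 0.13 0.11 0.1 0.08 0.06 [ 0.96  0.57 -0.78  1.81  0.48  0.96  0.05]
[[[0.0, 0.001, 0.005], [0.0, -3.4, 0.0]], [[0.002, 0.001, 0.008], [0.0, -4.9, 0.0]], [[0.002, 0.002, 0.01], [0.0, -6.0, 0.0]], [[0.004, 0.002, 0.01], [0.0, -7.0, 0.0]], [[0.006, 0.002, 0.012], [0.0, -7.8, 0.0]], [[0.008, 0.003, 0.011], [0.0, -8.2, 0.0]], [[0.01, 0.002, 0.009], [0.0, -8.4, 0.0]], [[0.011, 0.003, 0.009], [0.0, -8.5, 0.0]]]
[[[0.012, 0.002, 0.006], [0.0, -8.2, 0.0]], [[0.013, 0.002, 0.005], [0.0, -7.7, 0.0]], [[0.012, 0.002, 0.002], [0.0, -7.1, 0.0]], [[0.01, 0.002, 0.001], [0.0, -6.0, 0.0]], [[0.008, 0.002, 0.0], [0.0, -4.9, 0.0]], [[0.006, 0.001, -0.001], [0.0, -3.4, 0.0]], [[0.0, 0.0, 0.0], [0.0, 0.0, 0.0]], [[0.0, 0.0, 0.0], [0.0, 0.0, 0.0]]]
```

Call:
apply_moves(
  rows=[
    [[0, 0.001, 0.005], [0, -3.4, 0]],
    [[0.002, 0.001, 0.008], [0, -4.9, 0]],
    [[0.002, 0.002, 0.01], [0, -6, 0]],
    [[0.004, 0.002, 0.01], [0, -7, 0]],
    [[0.006, 0.002, 0.012], [0, -7.8, 0]],
    [[0.008, 0.003, 0.011], [0, -8.2, 0]],
    [[0.01, 0.002, 0.009], [0, -8.4, 0]],
    [[0.011, 0.003, 0.009], [0, -8.5, 0]],
  ],
)

```text
clock: 6.6
ee_pos: [0.4816, -0.2118, 0.1628]
tool_rot: [-0.893, 1.61, -1.605]
ft_force: [-0.0, -0.2, -3.9]
opening: 0.0592
```

Call:
apply_moves(
  rows=[
    [[0.012, 0.002, 0.006], [0, -8.2, 0]],
    [[0.013, 0.002, 0.005], [0, -7.7, 0]],
    [[0.012, 0.002, 0.002], [0, -7.1, 0]],
    [[0.01, 0.002, 0.001], [0, -6, 0]],
    [[0.008, 0.002, 0], [0, -4.9, 0]],
    [[0.006, 0.001, -0.001], [0, -3.4, 0]],
    [[0, 0, 0], [0, 0, 0]],
    [[0, 0, 0], [0, 0, 0]],
  ],
)

```text
clock: 7.6
ee_pos: [0.4769, -0.2745, 0.1526]
tool_rot: [-1.249, 1.146, -1.144]
ft_force: [-0.1, -0.0, -4.1]
opening: 0.0592
```

```bash
python3 rec.py; python3 fk.py|head -1; cat > s3.py <<'E'
from plan import *
T,o=cur(); off=[.0067,-.011,0]; b=np.array([.481,-.322]); yaw=95
print(o["qpos"].round(2),o["clock"],o["opening"])
R0=R.from_matrix(T[:3,:3]); m0=T[:3,3]+R0.apply(off); print("mid",m0.round(3))
d=np.array([np.cos(np.radians(yaw)),np.sin(np.radians(yaw))]); mid=np.array([*(b+.04*d),.155])
q=o["qpos"]
tips=[3,8,15,23,31,39,47,54, 58,62,66,70,74,77,80,83, 86,88,90,92,94,96,98,100]
Ts=[]
for i,t in enumerate(tips):
    f=min(1,(i+1)/8)
    Ts.append(pose(m0+(mid-m0)*f,tgt(yaw,1,t),off)); qn,e,e2=ik(Ts[-1],q); print(np.abs(qn-q).max().round(2),end=" "); q=qn
print(q.round(2),e,e2)
show(rows(Ts,T))
E
python3 s3.py
```

```text
0.0004715854351680185 (-1, -1, -1, -1) [-0.011  0.577  0.382  0.103 -0.008  0.01   0.011 -1.64  -0.013  0.037
[ 0.94  0.54 -0.72  1.81  0.43  0.96  0.13] 7.6 0.059217964843934996
mid [ 0.477 -0.281  0.164]
0.04 0.07 0.09 0.1 0.09 0.09 0.09 0.08 0.04 0.04 0.04 0.04 0.04 0.03 0.03 0.03 0.03 0.02 0.02 0.02 0.02 0.02 0.02 0.02 [ 1.26  1.04 -1.31  1.75 -0.73  1.45  0.35] 4.0910584716275475e-07 8.988437867856115e-06
[[[0.0, 0.001, 0.0], [0.1, 0.0, 2.9]], [[-0.001, 0.0, 0.0], [0.0, 0.0, 5.0]], [[-0.001, 0.0, 0.0], [0.0, 0.0, 7.0]], [[-0.001, 0.0, 0.0], [-0.1, 0.0, 8.0]], [[-0.001, 0.0, 0.0], [0.0, 0.0, 8.0]], [[-0.001, 0.0, 0.0], [0.0, 0.0, 8.0]], [[-0.001, 0.0, 0.0], [0.0, 0.0, 8.0]], [[0.0, 0.0, 0.0], [0.0, 0.0, 7.0]]]
[[[-0.001, -0.001, 0.0], [0.0, 0.0, 4.0]], [[-0.001, 0.0, 0.0], [0.0, 0.0, 4.0]], [[0.0, -0.001, 0.0], [0.0, 0.0, 4.0]], [[-0.001, 0.0, 0.0], [0.0, 0.0, 4.0]], [[-0.001, -0.001, 0.0], [0.0, 0.0, 4.0]], [[0.0, 0.0, 0.0], [0.0, 0.0, 3.0]], [[-0.001, -0.001, 0.0], [0.0, 0.0, 3.0]], [[-0.001, 0.0, 0.0], [0.0, 0.0, 3.0]]]
[[[0.0, 0.0, 0.0], [0.0, 0.0, 3.0]], [[-0.001, -0.001, 0.0], [0.0, 0.0, 2.0]], [[0.0, 0.0, 0.0], [0.0, 0.0, 2.0]], [[0.0, 0.0, 0.0], [0.0, 0.0, 2.0]], [[-0.001, 0.0, 0.0], [0.0, 0.0, 2.0]], [[0.0, -0.001, 0.0], [0.0, 0.0, 2.0]], [[0.0, 0.0, 0.0], [0.0, 0.0, 2.0]], [[-0.001, 0.0, 0.0], [0.0, 0.0, 2.0]]]
```

Call:
apply_moves(
  rows=[
    [[0, 0.001, 0], [0, 0, 3]],
    [[-0.001, 0, 0], [0, 0, 5]],
    [[-0.001, 0, 0], [0, 0, 7]],
    [[-0.001, 0, 0], [0, 0, 8]],
    [[-0.001, 0, 0], [0, 0, 8]],
    [[-0.001, 0, 0], [0, 0, 8]],
    [[-0.001, 0, 0], [0, 0, 8]],
    [[0, 0, 0], [0, 0, 7]],
  ],
)

```text
clock: 8.6
ee_pos: [0.477, -0.2706, 0.1533]
tool_rot: [-0.554, 1.488, -0.423]
ft_force: [-0.4, -0.0, -4.2]
opening: 0.059
```

```bash
python3 rec.py; python3 fk.py|head -2; cat > s4.py <<'E'
from plan import *
T,o=cur(); off=[.0067,-.011,0]; b=np.array([.481,-.322]); yaw=95
print(o["qpos"].round(2),o["clock"],o["opening"])
R0=R.from_matrix(T[:3,:3]); m0=T[:3,3]+R0.apply(off); print("mid",m0.round(3), "tip",np.degrees(np.arccos(-R0.as_matrix()[2,1])))
d=np.array([np.cos(np.radians(yaw)),np.sin(np.radians(yaw))]); mid=np.array([*(b+.04*d),.155])
q=o["qpos"]
tips=[58,62,66,70,74,77,80,83, 86,88,90,92,94,96,98,100]
Ts=[]
for i,t in enumerate(tips):
    f=min(1,(i+1)/8)
    Ts.append(pose(m0+(mid-m0)*f,tgt(yaw,1,t),off)); qn,e,e2=ik(Ts[-1],q); print(np.abs(qn-q).max().round(2),end=" "); q=qn
print(q.round(2),e,e2)
show(rows(Ts,T))
E
python3 s4.py
```

```text
0.0017366880205509972 (-1, -1, -1, -1) [ 0.248  0.578  0.377  0.363 -0.004  0.008  0.01  -1.615  0.004  0.018
 -0.028  0.004 -0.045  0.003]
[ 1.21  1.05 -0.9   1.33 -0.04  1.56  0.52] 8.6 0.05895842202552721
mid [ 0.478 -0.283  0.154] tip 54.11347423260387
0.05 0.04 0.04 0.04 0.04 0.03 0.03 0.03 0.03 0.02 0.02 0.02 0.02 0.04 0.05 0.05 [ 1.25  1.54 -1.1   1.11 -0.3   1.93  0.37] 2.3117601526971583e-05 0.0002219256780627745
[[[-0.001, 0.0, 0.0], [0.0, -0.1, 3.9]], [[-0.001, -0.001, 0.0], [0.0, 0.0, 4.0]], [[-0.001, 0.0, 0.0], [0.0, 0.0, 4.0]], [[-0.001, -0.001, 0.0], [0.0, 0.0, 4.0]], [[0.0, 0.0, 0.0], [0.0, 0.0, 4.0]], [[-0.001, 0.0, 0.0], [0.0, 0.0, 3.0]], [[-0.001, 0.0, 0.0], [0.0, 0.0, 3.0]], [[-0.001, -0.001, -0.001], [0.0, 0.0, 3.0]]]
[[[0.0, 0.0, 0.0], [0.0, 0.0, 3.0]], [[-0.001, 0.0, 0.0], [0.0, 0.0, 2.0]], [[0.0, -0.001, 0.0], [0.0, 0.0, 2.0]], [[0.0, 0.0, 0.0], [0.0, 0.0, 2.0]], [[-0.001, 0.0, 0.0], [0.0, 0.0, 2.0]], [[0.0, 0.0, 0.0], [0.0, 0.0, 2.0]], [[0.0, -0.001, 0.0], [0.0, 0.0, 2.0]], [[-0.001, 0.0, 0.0], [0.0, 0.0, 2.0]]]
```

```bash
for y in 65 75 85; do sed "s/yaw=95/yaw=$y/; s/tgt(yaw,1,t)/tgt(95+(yaw-95)*min(1,(i+1)\/14),1,t)/" s4.py > s5.py; echo $y; python3 s5.py; done
```

```text
65
[ 1.21  1.05 -0.9   1.33 -0.04  1.56  0.52] 8.6 0.05895842202552721
mid [ 0.478 -0.283  0.154] tip 54.11347423260387
0.04 0.04 0.04 0.04 0.04 0.03 0.03 0.03 0.03 0.03 0.03 0.03 0.03 0.03 0.02 0.02 [ 1.49  1.45 -1.01  1.51 -0.53  1.39  0.62] 7.649684814259094e-07 1.1241117730489162e-05
[[[0.0, -0.001, 0.003], [1.8, 1.1, 3.9]], [[-0.001, -0.001, 0.003], [1.8, 1.1, 4.0]], [[-0.001, -0.001, 0.003], [1.9, 0.9, 4.0]], [[0.0, 0.0, 0.003], [2.0, 0.8, 4.0]], [[-0.001, -0.001, 0.003], [2.1, 0.7, 4.0]], [[-0.001, -0.001, 0.003], [2.0, 0.5, 3.0]], [[-0.001, 0.0, 0.003], [2.1, 0.4, 3.0]], [[0.0, 0.0, 0.002], [2.2, 0.4, 3.0]]]
[[[-0.001, -0.001, 0.001], [2.1, 0.2, 3.0]], [[0.0, 0.0, 0.0], [2.1, 0.1, 2.0]], [[0.0, 0.0, 0.001], [2.2, 0.0, 2.0]], [[-0.001, 0.0, 0.0], [2.1, 0.0, 2.0]], [[0.0, -0.001, 0.0], [2.2, -0.1, 2.0]], [[-0.001, 0.0, 0.001], [2.1, -0.2, 2.0]], [[0.0, 0.0, 0.0], [0.0, 0.0, 2.0]], [[0.0, 0.0, 0.0], [0.0, 0.0, 2.0]]]
75
[ 1.21  1.05 -0.9   1.33 -0.04  1.56  0.52] 8.6 0.05895842202552721
mid [ 0.478 -0.283  0.154] tip 54.11347423260387
0.04 0.04 0.04 0.04 0.04 0.03 0.03 0.03 0.03
[... 993 characters left out ...]
-0.42  1.78  0.5 ] 9.333506690411264e-07 9.8746563984552e-06
[[[-0.001, 0.0, 0.001], [0.6, 0.3, 3.9]], [[-0.001, -0.001, 0.001], [0.6, 0.4, 4.0]], [[-0.001, 0.0, 0.001], [0.6, 0.3, 4.0]], [[-0.001, -0.001, 0.001], [0.7, 0.2, 4.0]], [[0.0, 0.0, 0.001], [0.7, 0.3, 4.0]], [[-0.001, -0.001, 0.001], [0.7, 0.1, 3.0]], [[-0.001, 0.0, 0.001], [0.7, 0.2, 3.0]], [[0.0, 0.0, 0.001], [0.7, 0.1, 3.0]]]
[[[-0.001, 0.0, 0.0], [0.7, 0.1, 3.0]], [[0.0, -0.001, 0.0], [0.7, 0.0, 2.0]], [[-0.001, 0.0, 0.0], [0.7, 0.0, 2.0]], [[0.0, 0.0, 0.0], [0.7, 0.0, 2.0]], [[-0.001, 0.0, 0.0], [0.7, 0.0, 2.0]], [[0.0, -0.001, 0.0], [0.7, -0.1, 2.0]], [[0.0, 0.0, 0.0], [0.0, 0.0, 2.0]], [[-0.001, 0.0, 0.0], [0.0, 0.0, 2.0]]]
```

Yaw 75° keeps joint 6 well within its range, so I'll use that.

Call:
apply_moves(
  rows=[
    [[-0.001, -0.001, 0.002], [1.2, 0.7, 3.9]],
    [[0, 0, 0.002], [1.2, 0.7, 4]],
    [[-0.001, -0.001, 0.002], [1.3, 0.6, 4]],
    [[-0.001, 0, 0.002], [1.3, 0.6, 4]],
    [[-0.001, -0.001, 0.002], [1.4, 0.4, 4]],
    [[-0.001, 0, 0.002], [1.4, 0.4, 3]],
    [[0, -0.001, 0.002], [1.4, 0.3, 3]],
    [[-0.001, 0, 0.002], [1.4, 0.2, 3]],
  ],
)

```text
clock: 9.6
ee_pos: [0.493, -0.271, 0.1616]
tool_rot: [-0.007, 1.572, -0.184]
ft_force: [-0.1, -0.2, -3.7]
opening: 0.0593
```

```bash
python3 rec.py; python3 - <<'E'
from plan import *
from bench import camera
T,o=cur(); print(o["qpos"].round(2),"mid",(T[:3,3]+T[:3,:3]@[.0067,-.011,0]).round(3),"tip",np.degrees(np.arccos(-T[2,1])))
c=camera("scene"); crop(c,140,100,200,220,3,"s1.png"); c=camera("wrist");cv2.imwrite("pics/w4.png",c["pixels"][:,:,::-1])
E
```

```text
[ 1.32  1.3  -0.95  1.29 -0.32  1.62  0.5 ] mid [ 0.492 -0.283  0.156] tip 83.05489963624032
```

View pics/s1.png

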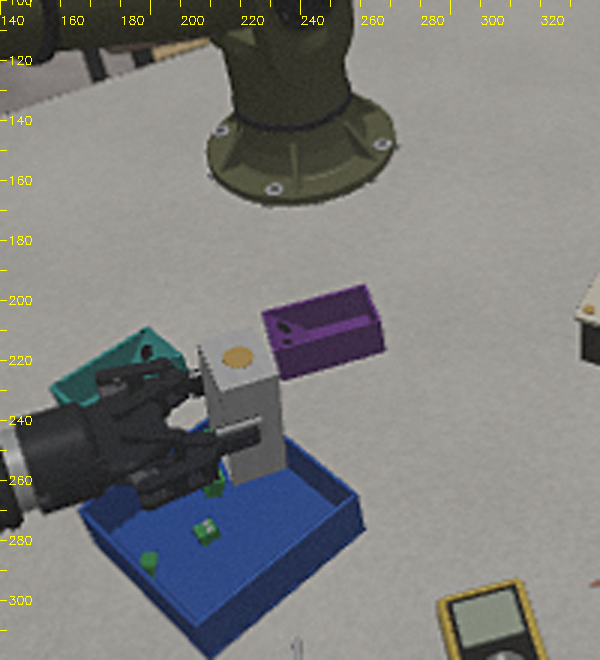

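View pics/w4.png

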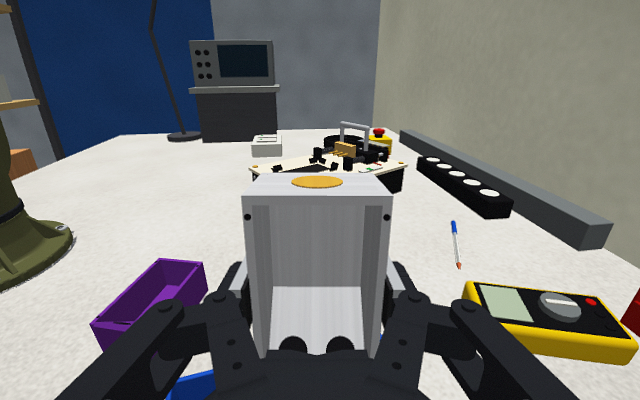

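Scene: plugs are already in the bin at (213,260), (208,276) and (189,286). The wrist view shows the housing's flat half empty. I'll continue the tip to about 98°.

Call:
apply_moves(
  rows=[
    [[0, 0, 0], [1, 0, 3]],
    [[-0.001, 0, 0], [1, 0, 3]],
    [[0, -0.001, 0], [1, 0, 3]],
    [[-0.001, 0, 0], [1, 0, 3]],
    [[0, 0, 0], [0, 0, 3]],
    [[0, 0, 0], [0, 0, 0]],
    [[0, 0, 0], [0, 0, 0]],
    [[0, 0, 0], [0, 0, 0]],
  ],
)

```text
clock: 10.7
ee_pos: [0.4929, -0.2718, 0.1641]
tool_rot: [0.248, 1.548, -0.034]
ft_force: [-0.1, -0.0, -3.4]
opening: 0.0591
```

```bash
python3 rec.py;python3 fk.py|head -2; python3 - <<'E'
from plan import *
from bench import camera
T,o=cur(); print(o["qpos"].round(2),"mid",(T[:3,3]+T[:3,:3]@[.0067,-.011,0]).round(3),"tip",np.degrees(np.arccos(-T[2,1])))
c=camera("scene"); crop(c,150,190,120,130,5,"s2.png"); c=camera("top");crop(c,380,140,125,115,6,"t3.png")
E
```

```text
0.0034618363581453175 (-1, -1, -1, -1) [ 0.25   0.569  0.375  0.359 -0.005  0.007  0.008 -1.609  0.008  0.005
 -0.011  0.006 -0.04  -0.004]
[ 1.36  1.44 -0.98  1.32 -0.44  1.63  0.52] mid [ 0.491 -0.282  0.156] tip 97.87707090785824
```

View pics/s2.png

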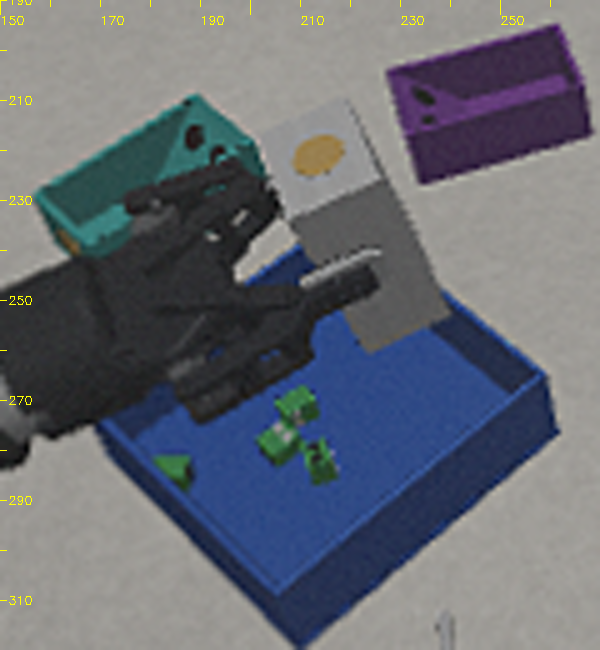

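View pics/t3.png

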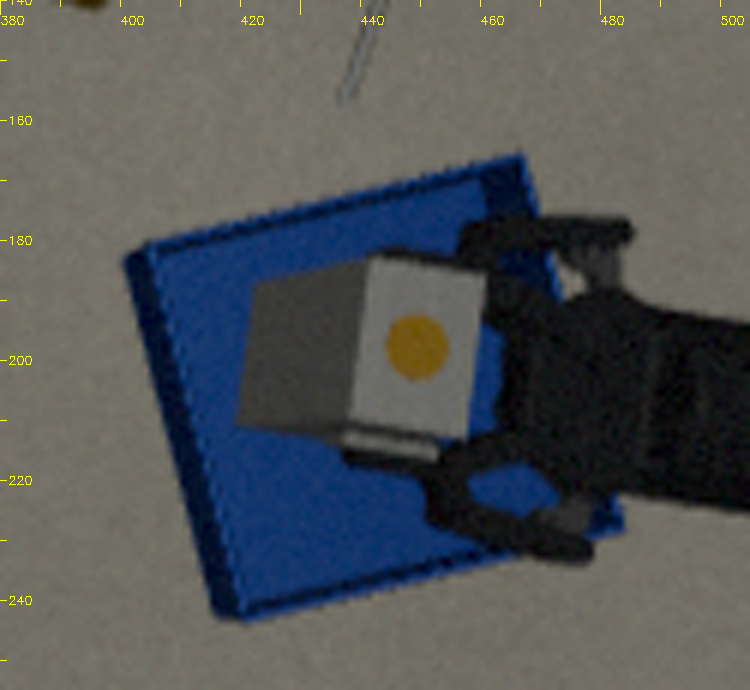

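All four plugs are in the bin, scene (183,284), (205,278), (208,270) and (213,282). Now I'll right the housing and head to a viewpoint just short of the nest.

```bash
cat > s6.py <<'E'
from plan import *
T,o=cur(); off=[.0067,-.011,0]
R0=R.from_matrix(T[:3,:3]); m0=T[:3,3]+R0.apply(off)
m1=np.array([.485,-.26,.235]); m2=np.array([.416,.115,.235]); q=o["qpos"];Ts=[]
y0=75.5;
for i in range(1,25):
    t=97.9*(1-min(1,i/13)); yaw=y0+(30.8-y0)*np.clip((i-6)/14,0,1)
    if i<=8: m=m0+(m1-m0)*i/8
    else: f=min(1,(i-8)/14); f=f*f*(3-2*f)*.5+.5*f; m=m1+(m2-m1)*f
    Ts.append(pose(m,tgt(yaw,1,t),off)); qn,e,e2=ik(Ts[-1],q); print(np.abs(qn-q).max().round(2),end=" "); q=qn
print(q.round(2),e,e2); show(rows(Ts,T))
E
python3 s6.py
```

```text
0.11 0.09 0.1 0.1 0.09 0.09 0.11 0.1 0.1 0.14 0.18 0.23 0.25 0.11 0.11 0.12 0.12 0.12 0.12 0.11 0.05 0.04 0.0 0.0 [ 0.15  0.25 -0.59  1.98  0.16  0.95 -1.55] 1.298736201927119e-11 2.1488253167408383e-10
[[[-0.008, 0.005, 0.0], [4.2, -0.1, -7.5]], [[-0.008, 0.003, -0.002], [0.0, 0.0, -7.5]], [[-0.009, 0.002, -0.001], [0.0, 0.0, -7.6]], [[-0.009, 0.0, -0.002], [0.0, 0.0, -7.5]], [[-0.008, 0.0, -0.001], [0.0, 0.0, -7.5]], [[-0.009, -0.002, -0.001], [0.0, 0.0, -7.6]], [[-0.007, -0.003, -0.001], [2.4, 2.1, -7.5]], [[-0.007, -0.005, -0.001], [2.1, 2.4, -7.5]]]
[[[-0.01, 0.009, -0.008], [1.8, 2.6, -7.5]], [[-0.014, 0.01, -0.011], [1.4, 2.9, -7.6]], [[-0.017, 0.008, -0.015], [1.0, 3.0, -7.5]], [[-0.019, 0.007, -0.019], [0.7, 3.1, -7.5]], [[-0.021, 0.004, -0.021], [0.2, 3.2, -7.6]], [[-0.023, 0.0, -0.024], [0.0, 3.2, 0.0]], [[-0.021, -0.001, -0.026], [0.0, 3.2, 0.0]], [[-0.02, 0.0, -0.027], [0.0, 3.2, 0.0]]]
[[[-0.018, 0.0, -0.027], [0.0, 3.2, 0.0]], [[-0.016, 0.0, -0.027], [0.0, 3.2, 0.0]], [[-0.013, 0.0, -0.026], [0.0, 3.2, 0.0]], [[-0.01, 0.0, -0.023], [0.0, 3.2, 0.0]], [[-0.008, 0.0, -0.02], [0.0, 0.0, 0.0]], [[-0.005, 0.0, -0.015], [0.0, 0.0, 0.0]], [[0.0, 0.0, 0.0], [0.0, 0.0, 0.0]], [[0.0, 0.0, 0.0], [0.0, 0.0, 0.0]]]
```

Call:
apply_moves(
  rows=[
    [[-0.008, 0.005, 0.0], [4.2, -0.1, -7.5]],
    [[-0.008, 0.003, -0.002], [0.0, 0.0, -7.5]],
    [[-0.009, 0.002, -0.001], [0.0, 0.0, -7.6]],
    [[-0.009, 0.0, -0.002], [0.0, 0.0, -7.5]],
    [[-0.008, 0.0, -0.001], [0.0, 0.0, -7.5]],
    [[-0.009, -0.002, -0.001], [0.0, 0.0, -7.6]],
    [[-0.007, -0.003, -0.001], [2.4, 2.1, -7.5]],
    [[-0.007, -0.005, -0.001], [2.1, 2.4, -7.5]],
  ],
)

```text
clock: 11.8
ee_pos: [0.4886, -0.2482, 0.2305]
tool_rot: [-0.452, 1.601, -0.994]
ft_force: [0.6, -0.0, -4.4]
opening: 0.0591
```

Call:
apply_moves(
  rows=[
    [[-0.01, 0.009, -0.008], [1.8, 2.6, -7.5]],
    [[-0.014, 0.01, -0.011], [1.4, 2.9, -7.6]],
    [[-0.017, 0.008, -0.015], [1.0, 3.0, -7.5]],
    [[-0.019, 0.007, -0.019], [0.7, 3.1, -7.5]],
    [[-0.021, 0.004, -0.021], [0.2, 3.2, -7.6]],
    [[-0.023, 0.0, -0.024], [0.0, 3.2, 0.0]],
    [[-0.021, -0.001, -0.026], [0.0, 3.2, 0.0]],
    [[-0.02, 0.0, -0.027], [0.0, 3.2, 0.0]],
  ],
)

```text
clock: 12.8
ee_pos: [0.4474, -0.0322, 0.2245]
tool_rot: [-0.711, 1.779, -1.775]
ft_force: [0.6, 0.1, -4.0]
opening: 0.059
```

Call:
apply_moves(
  rows=[
    [[-0.018, 0.0, -0.027], [0.0, 3.2, 0.0]],
    [[-0.016, 0.0, -0.027], [0.0, 3.2, 0.0]],
    [[-0.013, 0.0, -0.026], [0.0, 3.2, 0.0]],
    [[-0.01, 0.0, -0.023], [0.0, 3.2, 0.0]],
    [[-0.008, 0.0, -0.02], [0.0, 0.0, 0.0]],
    [[-0.005, 0.0, -0.015], [0.0, 0.0, 0.0]],
    [[0.0, 0.0, 0.0], [0.0, 0.0, 0.0]],
    [[0.0, 0.0, 0.0], [0.0, 0.0, 0.0]],
  ],
)

```text
clock: 13.8
ee_pos: [0.4208, 0.1175, 0.2243]
tool_rot: [-0.53, 1.919, -1.919]
ft_force: [-0.5, 0.2, -3.9]
opening: 0.0594
```

```bash
python3 rec.py; python3 - <<'E'
from plan import *
from bench import camera
T,o=cur(); print(o["qpos"].round(2),"mid",(T[:3,3]+T[:3,:3]@[.0067,-.011,0]).round(3),"tip",np.degrees(np.arccos(-T[2,1])),o["opening"]); print(T.round(3))
c=camera("wrist");cv2.imwrite("pics/w5.png",c["pixels"][:,:,::-1]); np.savez("w5.npz",**c,ee_pos=o["ee_pos"],tool_rot=o["tool_rot"])
E
```

```text
[ 0.13  0.25 -0.58  1.97  0.17  0.97 -1.56] mid [0.415 0.114 0.235] tip 0.07773659598224263 0.05941680703224844
[[-0.859 -0.001  0.512  0.421]
 [-0.512 -0.    -0.859  0.118]
 [ 0.001 -1.    -0.001  0.224]
 [ 0.     0.     0.     1.   ]]
```

View pics/w5.png

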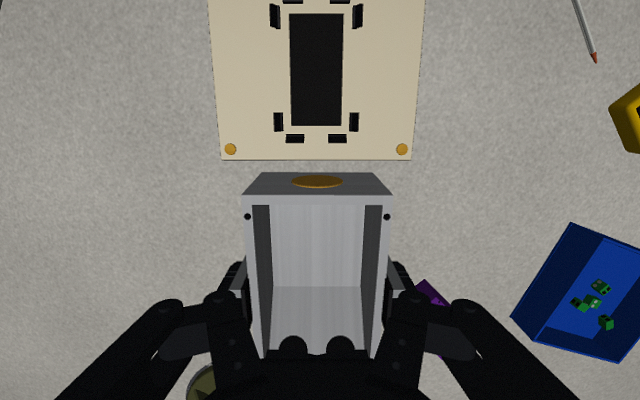

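The wrist view shows the empty housing in the jaws, the nest ahead with its pad at (316,70) and locators, and all four plugs in the bin at (595,300).

```bash
python3 - <<'E'
from h import *
c=dict(np.load("w5.npz")); crop(c,205,0,220,170,3,"w5a.png"); crop(c,235,165,165,60,4,"w5b.png")
E
```

```text
(no output)
```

View pics/w5a.png

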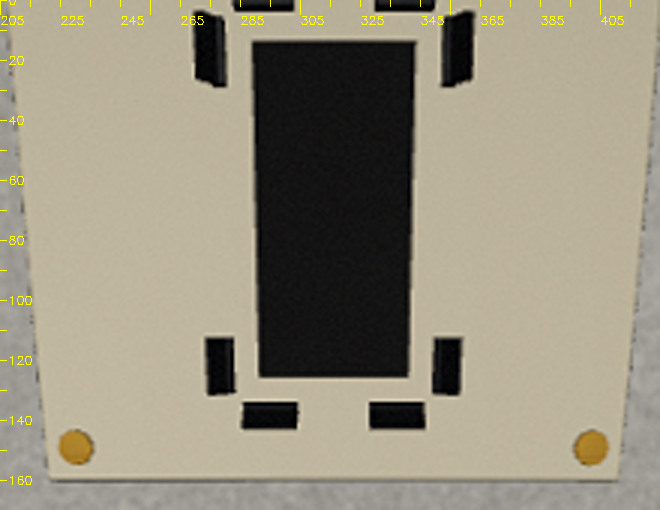

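View pics/w5b.png

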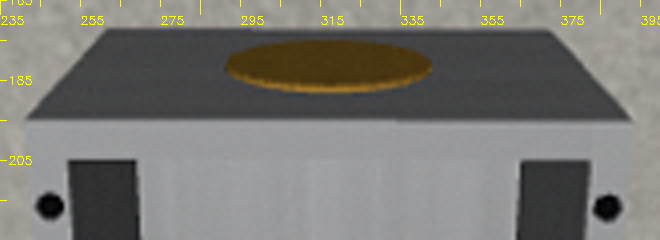

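```bash
python3 - <<'E'
from plan import *
c=dict(np.load("w5.npz")); o=c; T,_=cur()
m=rect(c,[(289,13.7),(343.7,13.7),(341.3,125.7),(291.3,125.7)],.068,"nestpad",o)
g=ray(c,[(221.3,160),(411,159.7),(230.3,149),(402,149)],.068,o); print(g.round(4))
h=ray(c,[(241.75,195),(393,195.5)],.2583,o); print("rim",h.round(4),np.linalg.norm(h[0]-h[1]))
h2=ray(c,[(261.25,172.5),(372,172.5)],.2133,o); print("bot",h2.round(4),np.linalg.norm(h2[0]-h2[1]))
for x in (h,h2): print("housing flat end in tool (mm)",(T[:3,:3].T@(x.mean(0)-T[:3,3])*1000).round(1), "yaw",np.degrees(np.arctan2(*(x[0]-x[1])[[1,0]]))-90)
fe=g[:2,:2].mean(0); e=g[0]-g[1]; print("plate front mid",fe,"yaw",np.degrees(np.arctan2(e[1],e[0]))-90,np.linalg.norm(e), "to nest",np.linalg.norm(m-fe))
E
```

```text
nestpad [0.5201 0.1763] len 0.1002 0.0502 yaw 30.78 30.810000000000002
[[0.3966 0.2184 0.068 ]
 [0.4985 0.0482 0.068 ]
 [0.4118 0.2152 0.068 ]
 [0.5027 0.0629 0.068 ]]
rim [[0.4472 0.1669 0.2583]
 [0.4777 0.1154 0.2583]] 0.05984964405322599
bot [[0.4467 0.1672 0.2133]
 [0.4775 0.1154 0.2133]] 0.06024453471484242
housing flat end in tool (mm) [-47.7 -34.1   0.6] yaw 30.635229421995348
housing flat end in tool (mm) [-47.6  10.9   0.3] yaw 30.82877444858913
plate front mid [0.44759255 0.13331158] yaw 30.916493054516238 0.19835382784404146 to nest 0.08433880577706576
```

```bash
cat > s7.py <<'E'
from plan import *
T,o=cur(); off=[.00735,.011,.0004]
for z in (.068+.05,.068+.012,.068):
    G=pose([.5201,.1763,z],tgt(30.8,1),off); delta(o,G[:3,3],tgt(30.8,1))
E
python3 s7.py
```

```text
shift(mm) in tool [-122.7   95.1   -0.5] turn deg [ 0.03 -0.06  0.06]
shift(mm) in tool [-122.8  133.1   -0.5] turn deg [ 0.03 -0.06  0.06]
shift(mm) in tool [-122.8  145.1   -0.5] turn deg [ 0.03 -0.06  0.06]
```

Call:
apply_moves(
  rows=[
    [[-0.012, 0.006, 0], [0, 0, 0]],
    [[-0.02, 0.012, 0], [0, 0, 0]],
    [[-0.022, 0.016, 0], [0, 0, 0]],
    [[-0.022, 0.018, 0], [0, 0, 0]],
    [[-0.022, 0.016, 0], [0, 0, 0]],
    [[-0.016, 0.014, 0], [0, 0, 0]],
    [[-0.0085, 0.012, -0.0005], [0, 0, 0]],
    [[0, 0, 0], [0, 0, 0]],
  ],
)

```text
clock: 14.85
ee_pos: [0.5261, 0.1811, 0.1289]
tool_rot: [-0.531, 1.92, -1.919]
ft_force: [-0.7, -0.8, -4.3]
opening: 0.0592
```

```bash
python3 rec.py; python3 s7.py; python3 - <<'E'
from plan import *
from bench import camera
T,o=cur(); print(o["qpos"].round(2),o["clock"])
c=camera("wrist");cv2.imwrite("pics/w6.png",c["pixels"][:,:,::-1]); np.savez("w6.npz",**c,ee_pos=o["ee_pos"],tool_rot=o["tool_rot"])
crop(c,170,20,300,200,2,"w6a.png")
E
```

```text
shift(mm) in tool [ 0.2 -0.1  0.6] turn deg [ 0.08 -0.03  0.15]
shift(mm) in tool [ 0.1 37.9  0.7] turn deg [ 0.08 -0.03  0.15]
shift(mm) in tool [ 0.1 49.9  0.7] turn deg [ 0.08 -0.03  0.15]
[-0.04  0.54 -0.51  1.82  0.33  0.87 -1.74] 14.85
```

View pics/w6.png

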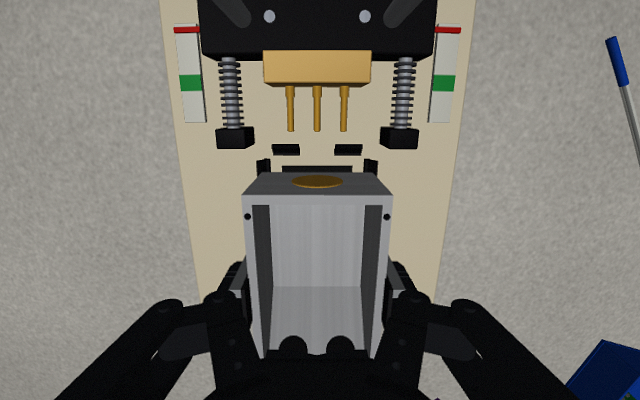

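The view shows the housing centred on the pins (317,110), with the far locators at (263,165) and (371,165) placed symmetrically. I'll lower it.

Call:
apply_moves(
  rows=[
    [[0, 0.012, 0.0005], [0, 0, 0]],
    [[0, 0.012, 0], [0, 0, 0]],
    [[0, 0.008, 0], [0, 0, 0]],
    [[0, 0.005, 0], [0, 0, 0]],
    [[0, 0.004, 0], [0, 0, 0]],
    [[0, 0.003, 0], [0, 0, 0]],
    [[0, 0.003, 0], [0, 0, 0]],
    [[0, 0.001, 0], [0, 0, 0]],
  ],
)

```text
clock: 15.9
ee_pos: [0.5266, 0.1807, 0.0821]
tool_rot: [-0.529, 1.919, -1.918]
ft_force: [-0.3, -0.6, -4.3]
opening: 0.0591
```

```bash
python3 s7.py|tail -1; python3 - <<'E'
from plan import *
from bench import camera
T,o=cur(); print(o["ft_force"],o["moment"],o["clock"])
c=camera("wrist");crop(c,190,110,250,120,3,"w7.png"); c=camera("scene"); crop(c,320,150,150,110,5,"s7.png")
E
```

```text
shift(mm) in tool [0.4 3.1 0.1] turn deg [ 0.03 -0.02  0.03]
[-0.28200223 -0.59179731 -4.30430033] [-0.00730694 -0.01448571 -0.01846586] 15.9
```

View pics/w7.png

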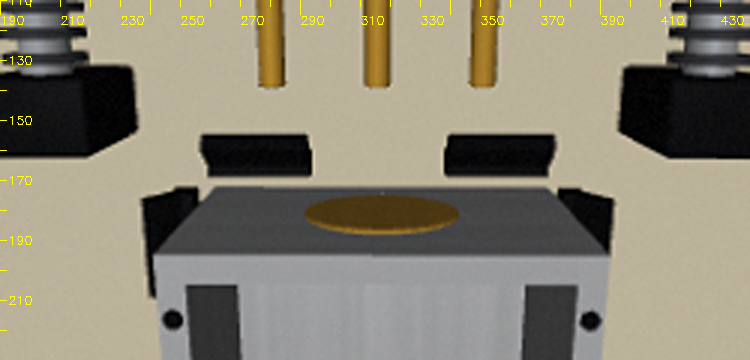

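View pics/s7.png

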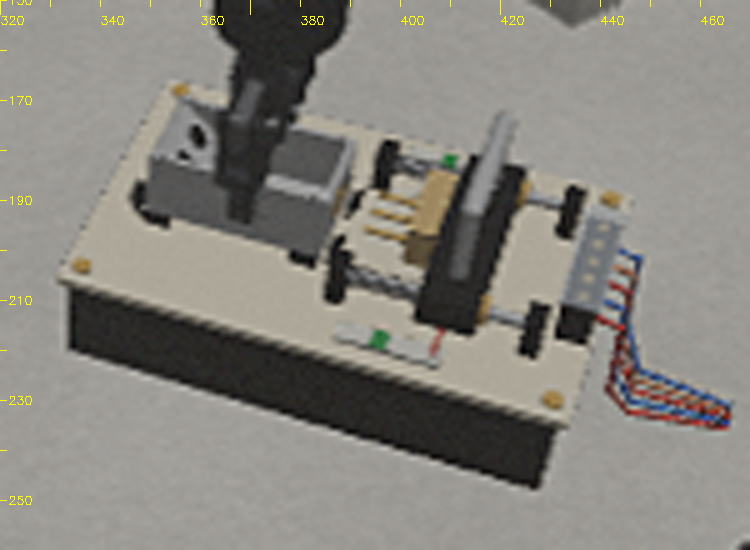

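Housing is between the locators without side force, 3 mm above the plate. I'll set it down.

Call:
apply_moves(
  rows=[
    [[0, 0.001, 0], [0, 0, 0]],
    [[0, 0.001, 0], [0, 0, 0]],
    [[0, 0.001, 0], [0, 0, 0]],
    [[0, 0, 0], [0, 0, 0]],
    [[0, 0, 0], [0, 0, 0]],
    [[0, 0, 0], [0, 0, 0]],
    [[0, 0, 0], [0, 0, 0]],
    [[0, 0, 0], [0, 0, 0]],
  ],
)

```text
clock: 17.0
ee_pos: [0.5266, 0.1807, 0.0793]
tool_rot: [-0.529, 1.919, -1.918]
ft_force: [0.8, 0.9, -3.3]
opening: 0.0593
```

Call:
apply_moves(
  rows=[
    [[0, 0, 0], [0, 0, 0]],
    [[0, 0, 0], [0, 0, 0]],
    [[0, 0, 0], [0, 0, 0]],
    [[0, 0, 0], [0, 0, 0]],
    [[0, 0, 0], [0, 0, 0]],
    [[0, 0, 0], [0, 0, 0]],
    [[0, 0, 0], [0, 0, 0]],
    [[0, 0, 0], [0, 0, 0]],
  ],
  claw=1,
)

```text
clock: 18.0
ee_pos: [0.5266, 0.1807, 0.0792]
tool_rot: [-0.529, 1.919, -1.918]
ft_force: [-0.4, -0.3, -0.4]
opening: 0.0849
```

```bash
python3 - <<'E'
from plan import *
from bench import camera
T,o=cur(); print(o["ft_force"],o["moment"],o["clock"])
c=camera("wrist");crop(c,190,110,250,200,3,"w8.png");np.savez("w8.npz",**c,ee_pos=o["ee_pos"],tool_rot=o["tool_rot"])
E
```

```text
[-0.40678175 -0.27122355 -0.37676879] [0.03027095 0.01047686 0.01128769] 18.0
```

View pics/w8.png

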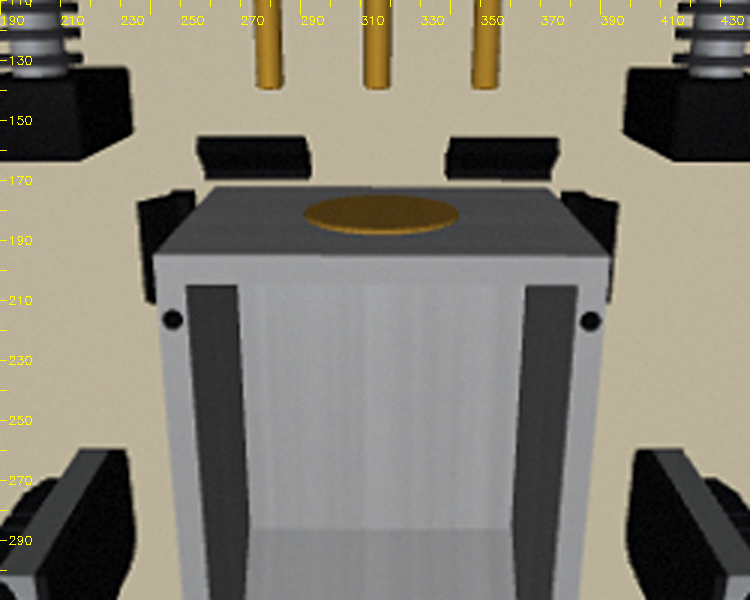

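The housing sits free between its locators with the fingers open. Next: lift straight up, turn 90° and go above the bar.

```bash
python3 fk.py | head -1; cat > s8.py <<'E'
from plan import *
T,o=cur(); off=[0,0,0]; q=o["qpos"]; p0=T[:3,3]; u=p0+[0,0,.15]; b=np.array([.6363,.2457,.215]); Ts=[]
for i in range(1,17):
    f=min(1,i/6); f=f*f*(3-2*f); m=p0+(u-p0)*f
    if i>5: g=min(1,(i-5)/10); g=.5*g+.5*g*g*(3-2*g); m=m+(b-u)*g
    else: g=0
    Ts.append(pose(m,tgt(30.8+90*g,1),off)); qn,e,e2=ik(Ts[-1],q); print(np.abs(qn-q).max().round(2),end=" "); q=qn
print(q.round(2),e,e2); show(rows(Ts,T))
Tb=pose([.6363,.2457,.129],tgt(120.8,1),off); q,e,e2=ik(Tb,q); print(q.round(2),e,e2)
d=-.03*np.array([np.cos(np.radians(30.8)),np.sin(np.radians(30.8)),0]);Tb[:3,3]+=d; q,e,e2=ik(Tb,q); print(q.round(2),e,e2)
E
python3 s8.py
```

```text
0.004166233815600205 (-1, -1, -1, -1) [ 0.248  0.572  0.375  0.361 -0.005  0.009  0.009 -1.609  0.002  0.019
0.02 0.06 0.08 0.08 0.06 0.09 0.11 0.14 0.15 0.16 0.16 0.16 0.14 0.12 0.09 0.0 [ 0.06  0.74 -0.93  1.34  0.58  1.33 -0.34] 7.309569524108706e-09 8.454878122507864e-08
[[[0.0, -0.011, 0.0], [0.0, 0.0, 0.0]], [[0.0, -0.028, 0.0], [0.0, 0.0, 0.0]], [[0.0, -0.036, 0.0], [0.0, 0.0, 0.0]], [[0.0, -0.036, 0.0], [0.0, 0.0, 0.0]], [[0.0, -0.028, 0.0], [0.0, 0.0, 0.0]], [[-0.008, -0.01, 0.0], [0.0, -5.8, 0.0]], [[-0.011, 0.001, 0.001], [0.0, -7.9, 0.0]], [[-0.013, 0.002, 0.003], [0.0, -9.5, 0.0]]]
[[[-0.014, 0.001, 0.006], [0.0, -10.7, 0.0]], [[-0.013, 0.002, 0.009], [0.0, -11.1, 0.0]], [[-0.011, 0.002, 0.012], [0.0, -11.2, 0.0]], [[-0.009, 0.002, 0.012], [0.0, -10.6, 0.0]], [[-0.005, 0.001, 0.012], [0.0, -9.5, 0.0]], [[-0.003, 0.001, 0.011], [0.0, -8.0, 0.0]], [[0.0, 0.001, 0.008], [0.0, -5.7, 0.0]], [[0.0, 0.0, 0.0], [0.0, 0.0, 0.0]]]
[ 0.05  0.82 -0.89  1.45  0.64  1.17 -0.4 ] 1.346676773008485e-05 0.00015832892140656322
[ 0.09  0.78 -0.9   1.55  0.64  1.12 -0.42] 7.769532659300634e-06 8.407084605235864e-05
```

Call:
apply_moves(
  rows=[
    [[0, -0.011, 0], [0, 0, 0]],
    [[0, -0.028, 0], [0, 0, 0]],
    [[0, -0.036, 0], [0, 0, 0]],
    [[0, -0.036, 0], [0, 0, 0]],
    [[0, -0.028, 0], [0, 0, 0]],
    [[-0.008, -0.01, 0], [0, -5.8, 0]],
    [[-0.011, 0.001, 0.001], [0, -7.9, 0]],
    [[-0.013, 0.002, 0.003], [0, -9.5, 0]],
  ],
)

```text
clock: 19.05
ee_pos: [0.5546, 0.1977, 0.2265]
tool_rot: [-0.846, 1.652, -1.652]
ft_force: [0.1, -0.4, -0.7]
opening: 0.0855
```

Call:
apply_moves(
  rows=[
    [[-0.014, 0.001, 0.006], [0, -10.4, 0]],
    [[-0.013, 0.002, 0.009], [0, -10.4, 0]],
    [[-0.011, 0.002, 0.012], [0, -10.4, 0]],
    [[-0.009, 0.002, 0.012], [0, -10.4, 0]],
    [[-0.005, 0.001, 0.012], [0, -10, 0]],
    [[-0.003, 0.001, 0.011], [0, -9, 0]],
    [[0, 0.001, 0.008], [0, -6.2, 0]],
    [[0, 0, 0], [0, 0, 0]],
  ],
)

```text
clock: 20.05
ee_pos: [0.637, 0.2438, 0.2154]
tool_rot: [-1.416, 0.807, -0.805]
ft_force: [0.1, 0.0, -0.3]
opening: 0.0854
```

```bash
python3 rec.py; python3 - <<'E'
from plan import *
from bench import camera
T,o=cur(); print(o["qpos"].round(2),o["clock"]); delta(o,[.6363,.2457,.129],tgt(120.8,1))
c=camera("wrist");cv2.imwrite("pics/w9.png",c["pixels"][:,:,::-1]);np.savez("w9.npz",**c,ee_pos=o["ee_pos"],tool_rot=o["tool_rot"])
E
```

```text
[ 0.05  0.73 -0.91  1.35  0.57  1.33 -0.33] 20.05
shift(mm) in tool [-1.9 86.4  0.4] turn deg [ 0.03 -0.09 -0.07]
```

View pics/w9.png

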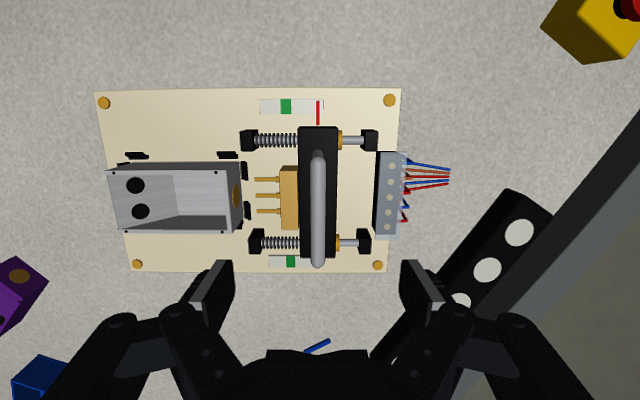

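The view shows the bar from (318,155) to (318,265), aligned with the jaw mid-plane, and the seated housing at (175,198). I'll check the bar position numerically.

```bash
python3 - <<'E'
from plan import *
c=dict(np.load("w9.npz")); y=np.radians(30.8); ux=np.array([np.cos(y),np.sin(y),0]); uy=np.array([-np.sin(y),np.cos(y),0])
b=np.array([.6363,.2457,.146])
print(proj(c,[b,b+.046*uy,b-.046*uy],c).round(1))
crop(c,240,80,160,200,3,"w9a.png")
P=ray(c,[(318,160),(317.5,260)],.146,c); print(P,[(p-b)@ux for p in P],[(p-b)@uy for p in P])
E
```

```text
[[317.4 214.5]
 [317.4 155.7]
 [317.4 266.3]]
[[0.61474188 0.28269664 0.146     ]
 [0.65687003 0.21133987 0.146     ]] [np.float64(0.0004263098045757856), np.float64(7.497077889582149e-05)] [np.float64(0.04281731225635079), np.float64(-0.04004671320122455)]
```

View pics/w9a.png

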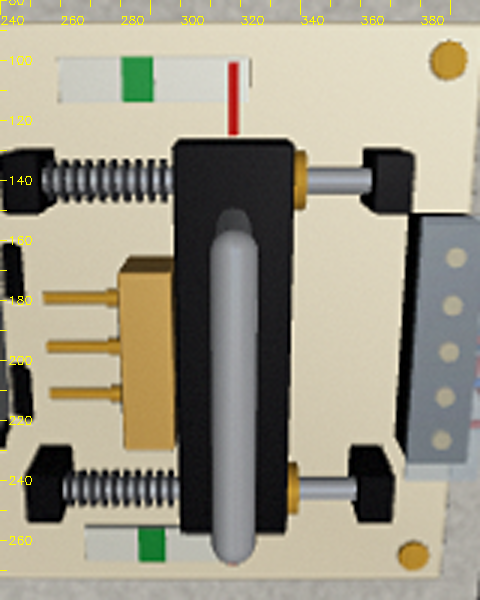

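Bar confirmed within 1 mm. Descend and grip.

Call:
apply_moves(
  rows=[
    [[-0.002, 0.012, 0], [0, 0, 0]],
    [[0, 0.014, 0], [0, 0, 0]],
    [[0, 0.014, 0], [0, 0, 0]],
    [[0, 0.014, 0], [0, 0, 0]],
    [[0, 0.012, 0], [0, 0, 0]],
    [[0, 0.01, 0], [0, 0, 0]],
    [[0, 0.008, 0], [0, 0, 0]],
    [[0, 0.002, 0], [0, 0, 0]],
  ],
)

```text
clock: 21.1
ee_pos: [0.6357, 0.2455, 0.1286]
tool_rot: [-1.417, 0.806, -0.804]
ft_force: [0.3, -0.0, -0.0]
opening: 0.0854
```

Call:
apply_moves(
  rows=[
    [[0, 0, 0], [0, 0, 0]],
    [[0, 0, 0], [0, 0, 0]],
    [[0, 0, 0], [0, 0, 0]],
    [[0, 0, 0], [0, 0, 0]],
    [[0, 0, 0], [0, 0, 0]],
    [[0, 0, 0], [0, 0, 0]],
    [[0, 0, 0], [0, 0, 0]],
    [[0, 0, 0], [0, 0, 0]],
  ],
  claw=0,
)

```text
clock: 22.1
ee_pos: [0.6366, 0.246, 0.1296]
tool_rot: [-1.415, 0.805, -0.805]
ft_force: [5.4, 1.5, 0.4]
opening: 0.0102
```

```bash
python3 rec.py; python3 - <<'E'
from plan import *
from bench import camera
T,o=cur(); print(o["qpos"].round(2),o["clock"],o["opening"]); delta(o,[.6363,.2457,.129],tgt(120.8,1))
c=camera("wrist");cv2.imwrite("pics/w10.png",c["pixels"][:,:,::-1]);np.savez("w10.npz",**c,ee_pos=o["ee_pos"],tool_rot=o["tool_rot"])
E
```

```text
[ 0.05  0.8  -0.88  1.46  0.64  1.18 -0.39] 22.1 0.010187123403887681
shift(mm) in tool [ 0.2  0.6 -0.4] turn deg [-0.09 -0.04 -0.04]
```

View pics/w10.png

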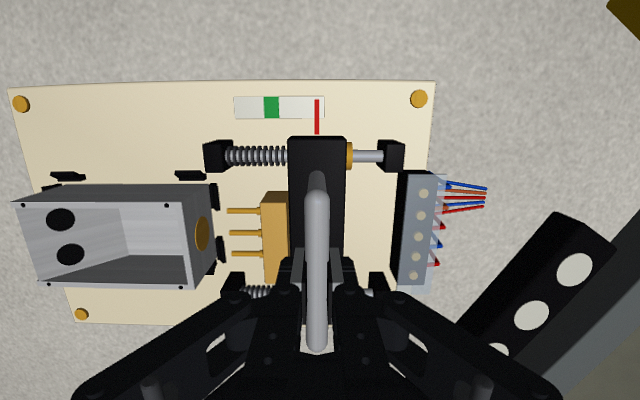

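Bar is gripped, opening 10 mm; pointer at (317,116), green band at (272,107). Now pull 30 mm along tool −z.

Call:
apply_moves(
  rows=[
    [[0, 0, -0.003], [0, 0, 0]],
    [[0, 0, -0.005], [0, 0, 0]],
    [[0, 0, -0.005], [0, 0, 0]],
    [[0, 0, -0.005], [0, 0, 0]],
    [[0, 0, -0.005], [0, 0, 0]],
    [[0, 0, -0.004], [0, 0, 0]],
    [[0, 0, -0.003], [0, 0, 0]],
    [[0, 0, 0], [0, 0, 0]],
  ],
)

```text
clock: 23.15
ee_pos: [0.6124, 0.2317, 0.1297]
tool_rot: [-1.411, 0.804, -0.806]
ft_force: [10.2, 6.5, -3.9]
opening: 0.0102
```

```bash
python3 - <<'E'
from plan import *
from bench import camera
T,o=cur(); print(o["qpos"].round(2),o["clock"],o["opening"]); y=np.radians(30.8); ux=np.array([np.cos(y),np.sin(y),0]); print("disp",(o["ee_pos"]-[.6366,.246,.1296])@ux, "F",o["ft_force"]@ux)
c=camera("wrist");crop(c,0,60,420,270,2,"w11a.png");cv2.imwrite("pics/w11.png",c["pixels"][:,:,::-1]);np.savez("w11.npz",**c,ee_pos=o["ee_pos"],tool_rot=o["tool_rot"])
crop(c,200,80,160,80,5,"w11b.png")
c=camera("scene"); crop(c,320,130,150,120,5,"s11.png"); crop(c,150,220,120,110,4,"s11b.png")
E
```

```text
[ 0.08  0.77 -0.89  1.55  0.64  1.13 -0.41] 23.15 0.010160590536928396
disp -0.028162058263170066 F 12.106447609078353
```

View pics/w11.png

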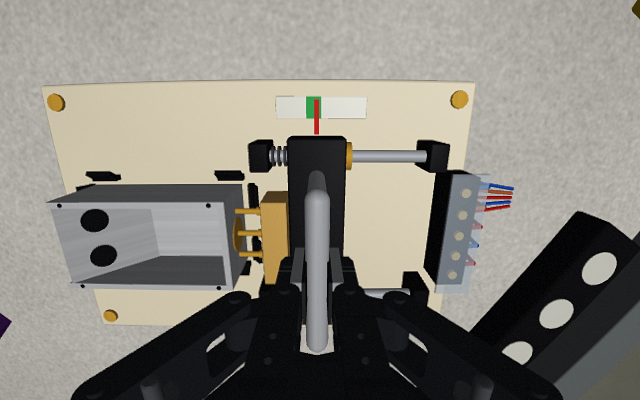

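View pics/w11b.png

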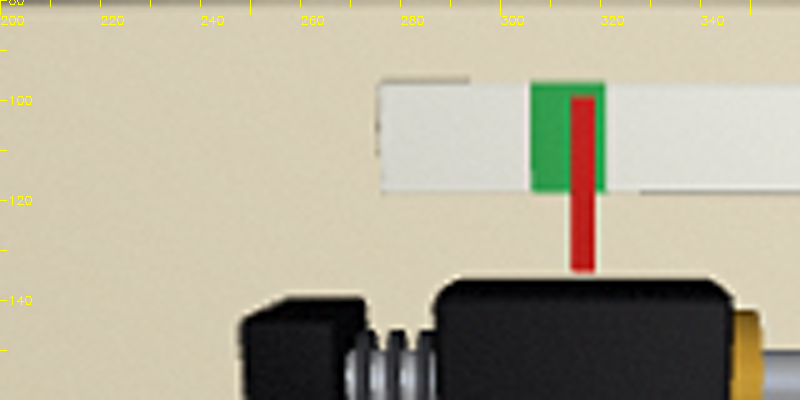

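View pics/s11.png

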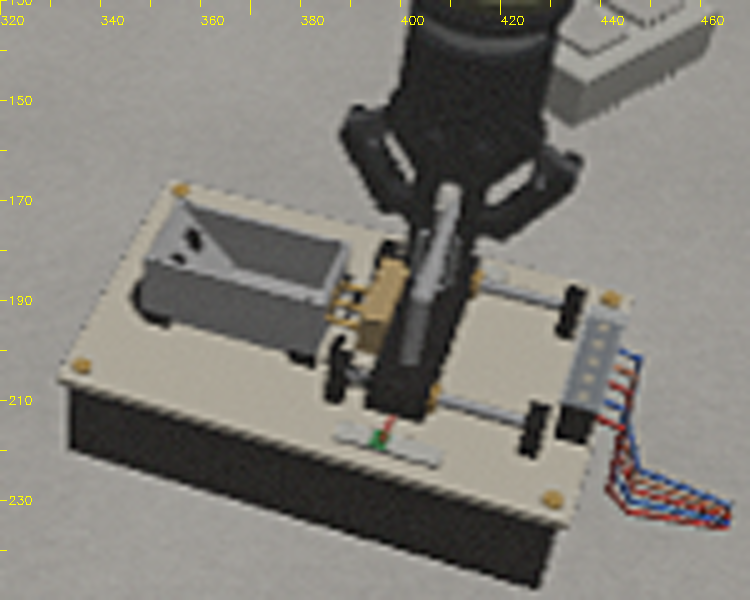

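View pics/s11b.png

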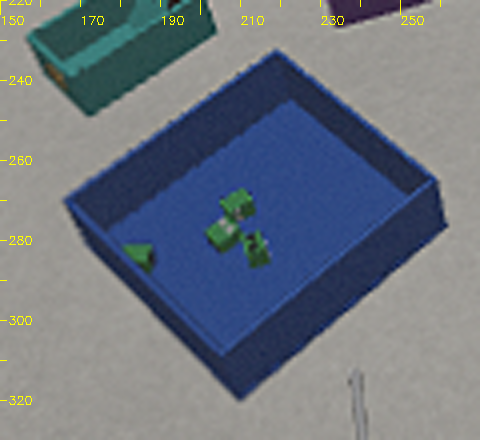

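The pointer at (316,107) is in the band (306–321) but 2 mm short of centre. The pins reach the pad and all four plugs are in the bin. I'll pull 2 mm more and hold.

Call:
apply_moves(
  rows=[
    [[0, 0, -0.001], [0, 0, 0]],
    [[0, 0, -0.001], [0, 0, 0]],
    [[0, 0, 0], [0, 0, 0]],
    [[0, 0, 0], [0, 0, 0]],
    [[0, 0, 0], [0, 0, 0]],
    [[0, 0, 0], [0, 0, 0]],
    [[0, 0, 0], [0, 0, 0]],
    [[0, 0, 0], [0, 0, 0]],
  ],
)

```text
clock: 24.25
ee_pos: [0.6109, 0.2308, 0.1297]
tool_rot: [-1.41, 0.803, -0.806]
ft_force: [13.3, 6.3, -5.4]
opening: 0.0097
```

Call:
apply_moves(
  rows=[
    [[0, 0, 0], [0, 0, 0]],
    [[0, 0, 0], [0, 0, 0]],
    [[0, 0, 0], [0, 0, 0]],
    [[0, 0, 0], [0, 0, 0]],
    [[0, 0, 0], [0, 0, 0]],
    [[0, 0, 0], [0, 0, 0]],
    [[0, 0, 0], [0, 0, 0]],
    [[0, 0, 0], [0, 0, 0]],
  ],
)

```text
clock: 25.25
ee_pos: [0.6109, 0.2308, 0.1297]
tool_rot: [-1.41, 0.803, -0.806]
ft_force: [11.3, 5.7, -4.3]
opening: 0.0097
```

```bash
python3 - <<'E'
from plan import *
from bench import camera
T,o=cur(); print(o["clock"],o["opening"]); y=np.radians(30.8); ux=np.array([np.cos(y),np.sin(y),0]); print("disp",(o["ee_pos"]-[.6366,.246,.1296])@ux, "F",o["ft_force"]@ux)
c=camera("wrist")
crop(c,30,80,330,230,2,"w12.png")
E
```

```text
25.25 0.009734506425906102
disp -0.02982142437949948 F 12.597489573062955
```

View pics/w12.png

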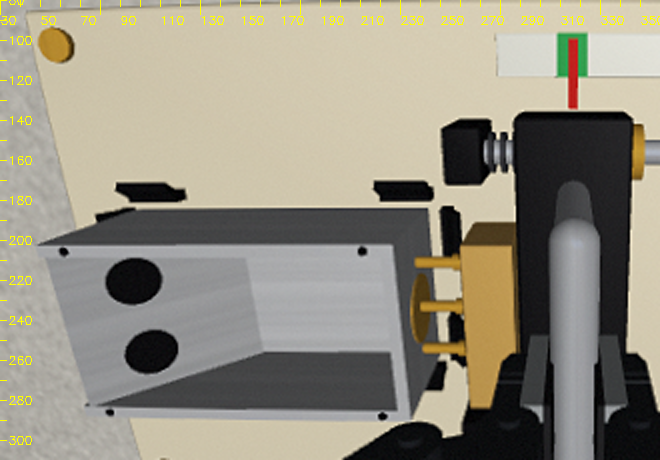

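```bash
python3 - <<'E'
from plan import *
from bench import camera
T,o=cur(); c=camera("wrist")
m=rect(c,[(226,201.5),(234,289),(74,283),(49,201.5)],.113,"h",o); d=m-[.5201,.1763]; y=np.radians(30.8)
print("off from nest box axes mm",d@[np.cos(y),np.sin(y)]*1e3,d@[-np.sin(y),np.cos(y)]*1e3)
t=camera("top"); crop(t,300,70,180,180,4,"t12.png")
E
```

```text
h [0.5182 0.1759] len 0.1087 0.0582 yaw 29.95 30.61
off from nest box axes mm -1.7935945350717775 0.6055756153252537
```

View pics/t12.png

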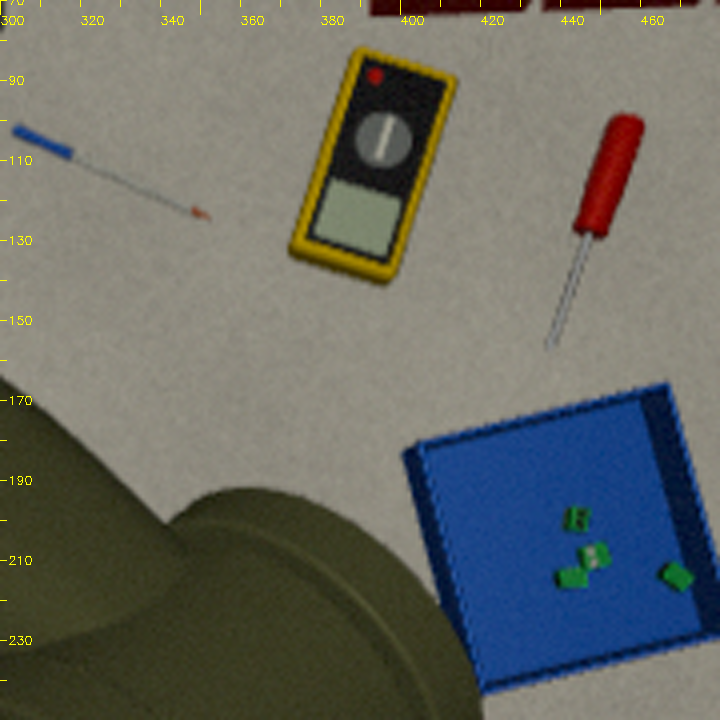

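All four plugs are in the bin, at top (441,199), (445,209), (440,214) and (467,214). The pen, meter and screwdriver are where they were, and the housing is within about 2 mm of the nest centre. Handing in while holding.

```bash
python3 - <<'E'
from bench import job
job.sign_off()
E
```

```text
the job is handed in; nothing more can be done
```

I handed the job in at about 25 s with the arm still gripping the bar and holding the probe slide against its springs. No verdict was reported.

**What I did:** I gripped the grey housing across its sides and tipped it to 98° over the bin, which poured out all four plugs. I then stood it in the nest between the locators, let go, and pulled the slide into the green bands.

**Last checks:**
- **Plugs:** all four are visible inside the bin in the top picture.
- **Housing:** it is seated between the locators, about 1.8 mm towards the robot and 0.6 mm sideways from the nest centre. The fingers are clear of it.
- **Slide:** it is at about 29.8 mm by tool travel, and the pointer on the one side I could see is mid-band. The pull measures about 12.6 N, and the pins are seen against the brass pad. I had no direct reading of how hard the pins press.
- **Things to leave alone:** the pen, meter and screwdriver look unmoved.

**Disagreements:**
- The top camera placed the housing about 3–5 mm away from where the wrist camera did. I used the wrist camera, and the grasp confirmed it sideways.
- The gripper reads 9.7 mm on the 12 mm bar.

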